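Lock out the laser shutter box with the curved lock hook

TASK

Lock out the laser shutter box: swing its open cover fully down so that the steel eye stands up through the slot, then pick up the red-handled lock hook and thread its curved bar through the eye from the right-hand side (seen from the front of the box), turning it along its own arc, until its dark collar bears firmly against the eye and the hook lies flat on the cover. The eye is adjustable and may be clamped up to 12 mm forward or back of mid-travel, so feel where it is and never force the hook (about 6 N is enough); then let go, and leave the other things on the table alone.

Things in the scene. Friction and masses are not known exactly. Their poses are not given: they have to be found in the camera images.
- shutter_box: Low aluminium box, 140 (x) x 130 (y) x 36 mm high, bolted down; place and heading vary. Origin: centre of its underside; z up. Its front (-x) has a key switch and two lamps; -y is its right-hand side seen from the front. It carries the cover and the eye. The closed cover's upper face is level, at z = 40 mm, and covers x -64 to 64, y -63 to 63 mm.
- cover (a joint): Angle (rad) of the white cover plate, 4 mm thick, hinged on the box's far top edge (line along y at box x = 64, z = 36 mm): 0 fully closed, on a hard stop; grows as its front rises; starts at 0.55 to 0.95. Hinge friction (0.14 N m) holds it where it is left: 2 to 4 N down on it, 50 mm from the hinge, shuts it.
- cover_front (a point): Point on the cover's upper face, in its middle, 4 mm behind its front edge and 124 mm from the hinge line; it moves with the cover. Behind it is the slot for the eye, 45 mm along box x by 9 mm along y, centred at box x = -35, y = 0 when closed.
- eye_nominal (a point): Mid-travel place of the eye's opening, box x = -35, y = 0, z = 46.5 mm. The eye, a staple of 5 mm steel bar in the box's x-z plane, is passed along y. Opening 9 mm in x between front and rear post, up to 11.5 mm over the closed cover; crown's top at 16.5. It is clamped up to 12 mm to either side in box x (an offset that no reading shows) and stays put. Keep the hook's push on it under 10 N.
- lock_hook: Loose hook, 70 to 120 g, lying flat. Origin: centre of its bar's arc, at underside height (in the air); z up. The 7 mm round bar (underside flush) has its centre line at x = -40 cos a, y = 40 sin a mm, from the collar (a = -0.06 rad) to a = 1.22, then a straight tapered nose 11.5 mm long, along the tangent. Home: axes parallel to the box's, origin 40 mm behind the eye (box +x), same y.
- hook_tip (a point): Point of the tapered nose, at hook x = -3, y = 41.5, z = 3.5 mm. With the hook turned 1.22 rad anticlockwise (from above) from its home heading the nose points along box +y, in line with the eye if the origin is 40 mm behind the eye in box x; from there the bar follows by turning the hook clockwise about its origin.
- hook_grip (a point): Middle of the red grip, at hook x = -40, y = -27.5, z = 13.5 mm. The grip is 12 mm wide (x), 40 mm long (y), 27 mm high; pinch it across its width from above.
- hook_shoulder (a point): Middle of the dark steel collar's face (collar 16 wide in x, 4 thick, 18 mm high) that comes to bear on the eye's posts, at hook x = -40, y = -2.5, z = 3.5 mm. Home: at box y = -2.5 mm.
- kf_ring_1: Bystander: steel vacuum centring ring, 41 mm across, 14 mm high, loose. Leave it.
- kf_ring_2: Bystander: a second such ring. Leave it.
- feedthrough: Bystander: upright steel rod with brass pins, 24 mm across, 96 mm high, loose. Leave it standing.
- bnc_adapter: Bystander: small grey metal adapter, 22 x 56 x 20 mm, loose. Leave it. It lies by the bolted-down micrometer stage (90 mm high, near world x 0.38, y -0.07); behind that stand a vacuum vessel (175 mm high, from x = 0.48 on) and a microscope: between hook and box, cross above the stage and in front of these.

How it is judged (in metres and radians):
On the way, in this order (a step that is already met when the one before it is completed fails the run):
1. the cover is fully closed over the eye (value of joint cover below 0.03 rad), for 0.2 s.
2. with the cover closed, the hook's nose has come through the eye from its right-hand side (tip 5 mm or more past the eye) (value of joint cover below 0.03 rad and y of hook_tip in the frame of shutter_box above 0.005 m and horizontal distance between hook_tip and eye_crown below 0.0125 m and z of hook_tip in the frame of shutter_box between 0.039 and 0.052 m), for 0.1 s.
3. the hook is turned home and its collar bears on the eye (pressing on one of its posts with over 2 N) (value of joint cover below 0.03 rad and y of hook_shoulder in the frame of shutter_box between -0.005 and 0.002 m and horizontal distance between hook_shoulder and eye_crown below 0.008 m and horizontal distance between lock_hook and eye_crown between 0.036 and 0.044 m and z of lock_hook in the frame of shutter_box between 0.037 and 0.0465 m and angle between the x axis of lock_hook and the x axis of shutter_box, either way round below 0.15 rad and angle between lock_hook's own z axis and vertical below 0.12 rad and (contact force between lock_hook and eye_post_front above 2 N or contact force between lock_hook and eye_post_rear above 2 N)), for 0.1 s.
At the end, for the whole second after the job is handed in: Cover closed (under 0.03 rad); hook through the eye and home: collar within 3.5 mm of the eye, heading within 0.15 rad of the box's, lying on the cover (tilt under 0.12 rad, underside within 6.5 mm of it), arc centre 36 to 44 mm from the eye; released, at rest (value of joint cover below 0.03 rad and y of hook_shoulder in the frame of shutter_box between -0.006 and 0.002 m and horizontal distance between hook_shoulder and eye_crown below 0.008 m and horizontal distance between lock_hook and eye_crown between 0.036 and 0.044 m and z of lock_hook in the frame of shutter_box between 0.037 and 0.0465 m and angle between the x axis of lock_hook and the x axis of shutter_box, either way round below 0.15 rad and angle between lock_hook's own z axis and vertical below 0.12 rad and linear speed of lock_hook below 0.02 m/s); the robot touches nothing.
It fails at once if the hook is forced: it presses on a post or the crown of the eye with more than 12 N (contact force between lock_hook and eye_post_front above 12 N or contact force between lock_hook and eye_post_rear above 12 N or contact force between lock_hook and eye_crown above 12 N).
It fails at once if a bystander (a ring, the upright rod or the adapter) is moved by more than 15 mm or the rod is tipped (distance of any of kf_ring_1, kf_ring_2, feedthrough, bnc_adapter from where it was at the start of the episode above 0.015 m or angle between feedthrough's own z axis and vertical above 0.3 rad).
It also fails if it takes over 72 s, if anything falls off the work surface, if the arm or the gripper's body presses on something with over 40 N, if the wrist force passes 120 N, or if a joint passes its speed limit or range.

ROBOT

A 6-joint arm with a two-finger parallel gripper is mounted at the origin on a cart in front of the work surface, level with it; the furniture and walls round the work are solid. World frame = base frame: x ahead of the robot, y to its left, z up, the work surface at z = 0. Lengths are in mm, angles in rad, forces in N, time in s.
With the tool pointing down it reaches from about 350 to 875 mm from the base axis. Payload 4.2 kg.
Tool frame: the origin (TCP) lies at the centre of the arm's flange, where the gripper is bolted on; the fingertips stand 182 mm ahead of it and the grasp point (between the pads) lies 164 mm ahead of it; x points along the fingers, y is the direction in which the jaws open and shut, and the axes are right-handed (so a half turn about x gives the same grasp; the last joint's range is limited). The gripper opens to 87 mm and grips with 3 to 60 N. Pads are 19 mm wide; open, the fingers measure 117 mm over their backs; the gripper's body (75 mm by 190 mm) begins 51 mm behind the grasp point.
Start: joints at [1.488, 0.385, 0.008, 0, -1.194, -0.259], TCP at [209.457, 588.836, 404.75] pointing down, gripper open.
Joint ranges: [-3.14, 3.14], [-1.21, 2.06], [-1.07, 1.41], [-3.16, 2.05], [-2.99, -0.16], [-3.1, 3.1]. Speed limits (rad/s): [2.79, 2.79, 3.14, 3.14, 3.14, 3.14].

INTERFACE

Orientations are given as [roll, pitch, yaw] about the fixed x, y, z axes, in that order (R = Rz(yaw) Ry(pitch) Rx(roll)).
In Python, from rig import status, imaging, order, outline_of, pinpoint gives the robot as it stands.
- The arm moves only by the shell command python3 -m crank 'ROWS' [FORCE]. ROWS is JSON, a list of rows, each an object of numbers: "x", "y", "z": the shift along the tool's x, y, z in m; "rx", "ry", "rz": the turn, a rotation vector about the tool's x, y, z in rad; "gripper": the gripper command: -1 is fully open, 1 is shut, values between are in proportion. In form: [{"x": .., "y": .., "z": .., "rx": .., "ry": .., "rz": .., "gripper": ..}, ...]. A call has 1 to 8 rows; each row is the pose to reach, as a shift and turn from the pose commanded when the call began, along the tool's axes at that moment; what a row does not reach only later rows make up. A row lasts 1/10 s, in which the tool goes at most 50 mm and 8.59 degrees, less where a joint would pass 70% of its speed; a pose out of reach is approached as far as the arm can. A call with a gripper value outside its range is refused whole. The fingers move at their own pace and stop on an object; FORCE is the grip in N (left out, the last holds). Time passes only in rows, so rows that repeat a pose let the fingers close. It gives the time, the measured TCP pose, the force and the opening at its end, in the units of the state.
- status.observe(): the state, without advancing time (a new reading comes with each control period).
- imaging.read_camera(name): name is "side" or "top"; returns the picture (480x640x3 uint8, red, green, blue); there is no depth.
- imaging.calibration(name): a dict with "fovy" (degrees; the focal length in pixels is half the picture's height over the tangent of half this angle, whatever the lens; pixels are square), "cx", "cy" (the principal point, pixels), "R" (3x3) and "t" (3): a world point X has camera coordinates R X + t. Camera axes: x right, y down, z forward; pixel columns grow to the right and rows downward; lengths in mm; the calibration is good to about 2 mm. A picture is of the moment at which its call begins. calibration takes no time and is no camera call.
- order.hand_in(): hands the job in, once; it reports no verdict.
Trained networks look in the newest picture that a camera, given by its name, has taken for a name from the list of things; names that differ only in an ending like _2 or _b are one class to them, and where a whole thing is asked for, a point or a joint stands for the part that bears it (a point fixed in the world has none). Each returns a list of dicts, best first, with "score" (0 to 1); they miss things now and then, are a little off and sometimes report something else, mostly with a low value. They report only what shows in the picture. A call takes as long as a camera call.
- outline_of(label, camera): "region" (480x640 bool, what is visible of it).
- pinpoint(label, camera): "point" ([x, y, z] in mm, in world coordinates, good to about 4 mm: a listed point, or the origin of a listed thing).
The state is a dict: "time": time; "joints": joint angles; "dq": joint speeds; "tau": joint torques, N m; "tool_pos": TCP position; "eef_rot": TCP orientation; "wrist_force": force on the tool from outside, world axes, zero at the start; "torque": the same for the moment, N m; "grip_width": finger opening in mm.
Only numpy, scipy, OpenCV 4.12 (cv2) and the standard library are available. Lean on these libraries where they do the work, as an engineer would, in place of code of your own. Each camera call takes 0.05 s, during which the arm holds its last target.

## Working session

There is one attempt and no reset: what is moved stays moved. The work goes in short steps, Python scripts to look and compute and a shell command to move; the robot and the scene stay as the last step left them, time stands still between calls to the robot, and variables do not carry over. Pictures are saved under pics/ and viewed, and the job is handed in when it is done.

```bash
ls -la; mkdir -p pics
python3 - <<'E'
from rig import status, imaging
import cv2
s=status.observe(); print({k:s[k] for k in s})
for c in ("side","top"):
    im=imaging.read_camera(c); cv2.imwrite(f"pics/{c}0.png",im[:,:,::-1])
    print(c,imaging.calibration(c))
E
```

```text
total 12
drwxr-xr-x  3 agent agent 4096 Dec  6 03:44 .
drwxr-xr-x 23 root  root  4096 Dec  6 03:44 ..
drwxr-xr-x  2 agent agent 4096 Dec  6 03:44 pics
{'time': 0.0, 'joints': array([ 1.48762055e+00,  3.85558385e-01,  6.63856270e-03, -4.99506189e-04,
       -1.19399111e+00, -2.58650030e-01]), 'dq': array([ 1.20882942e-03, -2.44948465e-03,  5.89133360e-05,  2.33574291e-03,
       -2.64840223e-04,  2.64880873e-03]), 'tau': array([-1.41984223e-03, -3.90662420e+01,  1.87404513e+01,  4.21978489e+00,
        1.09294587e-02, -1.96181131e-04]), 'tool_pos': array([209.37301422, 588.67331001, 403.66297616]), 'eef_rot': array([ 1.61341427,  1.56863135, -1.87018847]), 'wrist_force': array([0.52730513, 0.1205018 , 0.41737925]), 'torque': array([ 0.06262097,  0.02525322, -0.01163036]), 'grip_width': 87.08464009912328}
side {'fovy': 46.08725797075482, 'cx': 329.80351805376813, 'cy': 239.71536210775244, 'R': array([[ 0.99904948, -0.04280965,  0.00821437],
       [-0.0229464 , -0.67670526, -0.73589636],
       [ 0.03706217,  0.73500838, -0.67704436]]), 't': array([-512.22852016,   12.91779618, 1686.66952933])}
top {'fovy': 52.423527056172084, 'cx': 323.27055380469767, 'cy': 241.99140057243986, 'R': array([[ 0.00577788, -0.99997952,  0.00275312],
       [-0.99652914, -0.00598654, -0.08302909],
       [ 0.08304387, -0.00226383, -0.99654332]]), 't': array([ -62.22294026,  497.36499397, 1193.42130444])}
```

View pics/side0.png

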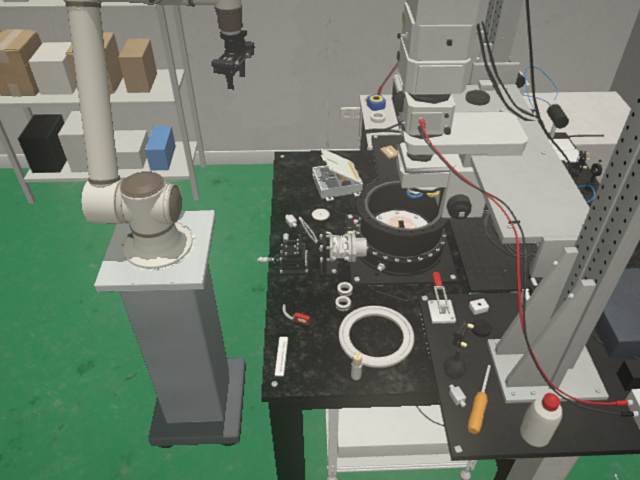

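View pics/top0.png

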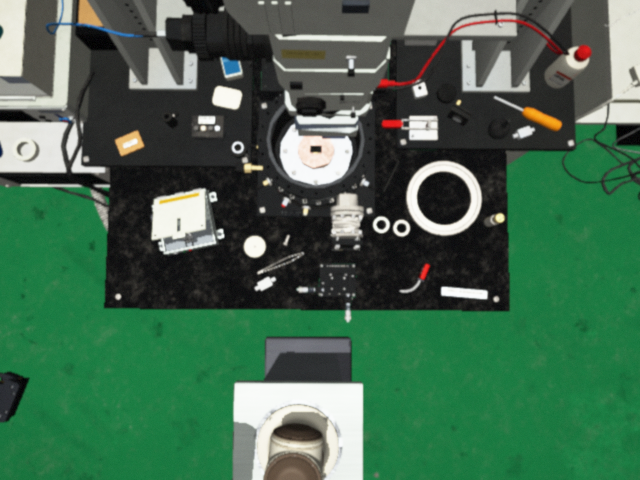

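Run:
```python
from rig import status, imaging,pinpoint
for c in ("side","top"):
    for l in ("shutter_box","cover_front","eye_nominal","lock_hook","hook_tip","hook_grip","hook_shoulder","bnc_adapter","feedthrough","kf_ring_1"):
        print(c,l,[(round(d['score'],2),[round(float(v),1) for v in d['point']]) for d in pinpoint(l,c)])
print(status.observe()['time'])
```

```text
side shutter_box [(0.86, [550.6, 283.9, -2.1])]
side cover_front [(0.68, [514.5, 280.0, 108.4]), (0.45, [378.0, -254.9, 5.7]), (0.24, [427.6, -312.2, 14.4])]
side eye_nominal [(0.59, [511.2, 277.9, 48.2])]
side lock_hook [(0.6, [415.4, -266.0, -4.3]), (0.55, [543.8, -203.9, 1.7])]
side hook_tip [(0.49, [377.3, -254.8, 2.1])]
side hook_grip [(0.76, [425.5, -311.8, 17.8])]
side hook_shoulder [(0.57, [398.8, -302.0, 4.9])]
side bnc_adapter [(0.47, [393.9, 82.8, 0.4])]
side feedthrough [(0.72, [552.4, -481.7, 1.4])]
side kf_ring_1 [(0.54, [541.1, -205.9, -0.6]), (0.48, [538.6, -254.3, 2.1]), (0.4, [511.3, 276.8, 109.4]), (0.18, [415.8, -264.1, -1.1])]
top shutter_box [(0.65, [547.6, 284.2, 3.4])]
top cover_front [(0.67, [510.1, 275.7, 104.9])]
top eye_nominal [(0.78, [517.5, 276.6, 46.8])]
top lock_hook [(0.47, [417.9, -261.4, -5.3])]
top hook_tip [(0.63, [382.6, -254.0, 5.8])]
top hook_grip [(0.72, [427.4, -313.4, 8.7])]
top hook_shoulder [(0.68, [408.2, -304.8, 2.2])]
top bnc_adapter [(0.6, [396.9, 89.4, 3.1]), (0.5, [515.8, 278.6, 47.1])]
top feedthrough [(0.59, [556.5, -478.6, -0.5]), (0.53, [416.3, -262.1, -2.5])]
top kf_ring_1 [(0.71, [535.8, -259.0, 0.3]), (0.6, [547.6, -204.5, -0.8])]
1.1
```

```bash
cat > h.py <<'E'
import numpy as np, cv2
from rig import status, imaging, outline_of, pinpoint
def cal(c):
    k=imaging.calibration(c); f=240/np.tan(np.radians(k['fovy'])/2)
    return f,k['cx'],k['cy'],np.array(k['R']),np.array(k['t'])
def proj(c,X):
    f,cx,cy,R,t=cal(c); X=np.atleast_2d(X); P=X@R.T+t
    return np.c_[f*P[:,0]/P[:,2]+cx, f*P[:,1]/P[:,2]+cy]
def back(c,uv,z):
    f,cx,cy,R,t=cal(c); uv=np.atleast_2d(uv)
    d=np.c_[(uv[:,0]-cx)/f,(uv[:,1]-cy)/f,np.ones(len(uv))]@R
    o=-R.T@t
    return o+d*((z-o[2])/d[:,2])[:,None]
def crop(c,x0,y0,w,h,s,name,im=None):
    if im is None: im=imaging.read_camera(c)
    cv2.imwrite(name,cv2.resize(im[y0:y0+h,x0:x0+w,::-1],None,fx=s,fy=s,interpolation=cv2.INTER_CUBIC))
    return im
E
python3 - <<'E'
from h import *
a=cv2.imread('pics/top0.png')[:,:,::-1];b=cv2.imread('pics/side0.png')[:,:,::-1]
def c(im,x,y,w,h,s): return cv2.resize(im[y:y+h,x:x+w,::-1],(w*s,h*s),interpolation=cv2.INTER_CUBIC)
cv2.imwrite('pics/z1.png',np.hstack([c(a,145,180,80,80,5),c(b,300,140,80,80,5)]))
cv2.imwrite('pics/z2.png',np.hstack([c(a,390,250,50,50,8),c(b,275,290,50,50,8)]))
E
```

```text
(no output)
```

View pics/z1.png

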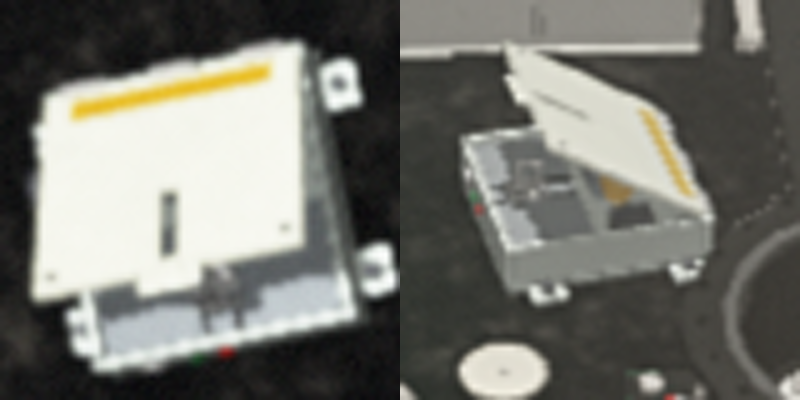

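View pics/z2.png

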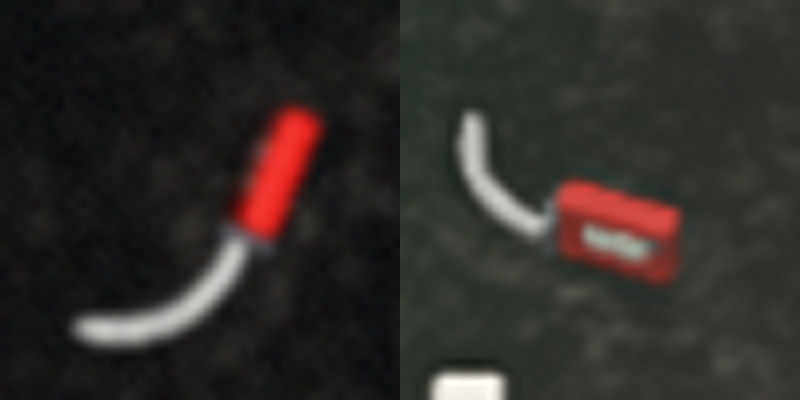

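Run:
```python
from h import *
from scipy.spatial.transform import Rotation as Ro
for c,n in (("top","top0"),("side","side0")):
    im=cv2.imread(f'pics/{n}.png')
    for l,col in (("shutter_box",(0,0,255)),("cover",(0,255,0)),("lock_hook",(255,0,0))):
        o=outline_of(l,c)
        print(c,l,[(round(d['score'],2),int(d['region'].sum()),np.argwhere(d['region']).mean(0).round(1)) for d in o])
        if o:
            np.save(f'pics/{c}_{l}.npy',o[0]['region'])
            r=o[0]['region'].astype(np.uint8)
            k,_=cv2.findContours(r,cv2.RETR_EXTERNAL,cv2.CHAIN_APPROX_NONE)
            im[r>0]=(im[r>0]*0.6+np.array(col)*0.4).astype(np.uint8)
    if c=="top": A=np.hstack([cv2.resize(im[180:260,145:225],(400,400)),cv2.resize(im[250:300,390:440],(400,400))])
    else: A=np.hstack([cv2.resize(im[140:220,300:380],(400,400)),cv2.resize(im[290:340,275:325],(400,400))])
    cv2.imwrite(f'pics/o_{c}.png',A)
s=status.observe(); R=Ro.from_euler('xyz',s['eef_rot']).as_matrix(); print(R.round(3))
```

```text
top shutter_box [(0.96, 3567, array([220.9, 185. ])), (0.68, 163, array([277.2, 419.8]))]
top cover [(0.82, 2074, array([214.3, 178.9])), (0.6, 135, array([274.3, 421.6])), (0.18, 3597, array([221. , 184.8]))]
top lock_hook [(0.7, 157, array([278. , 418.4]))]
side shutter_box [(0.87, 1637, array([176.8, 335.9])), (0.26, 204, array([317.2, 297.6]))]
side cover [(0.73, 621, array([165. , 339.3]))]
side lock_hook [(0.73, 193, array([317.3, 297.4]))]
[[-0.    -0.335 -0.942]
 [-0.    -0.942  0.335]
 [-1.     0.    -0.   ]]
```

View pics/o_top.png

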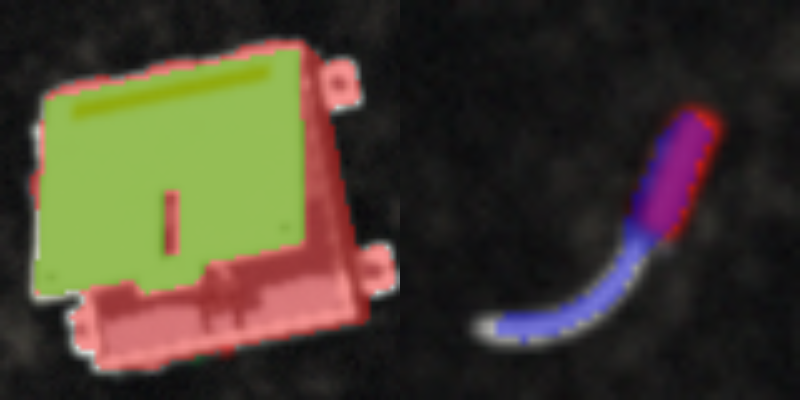

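View pics/o_side.png

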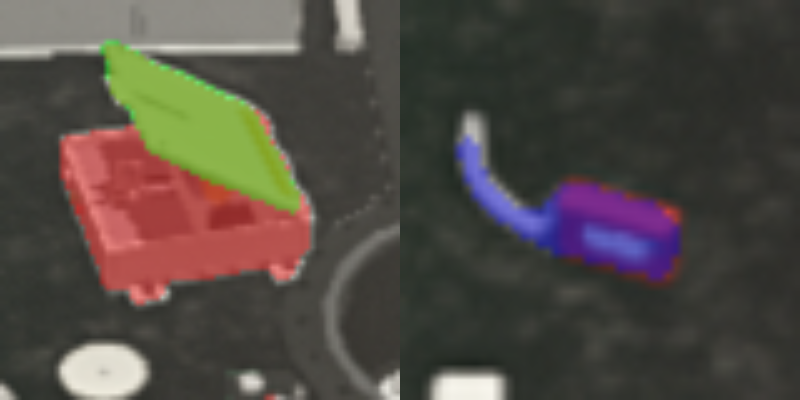

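```bash
cat > fitbox.py <<'E'
from h import *
from scipy.optimize import least_squares
def Rz(a): return np.array([[np.cos(a),-np.sin(a),0],[np.sin(a),np.cos(a),0],[0,0,1]])
def cov(p,th,s,y,d=128,h=4): # point on upper face at distance d from hinge
    return np.array([64-d*np.cos(th)+0*h+ h*np.sin(th)*1, y, 36+d*np.sin(th)+h*np.cos(th)])
def W(p,X): return np.atleast_2d(X)@Rz(p[2]).T+[p[0],p[1],0]
def pts(p):
    th=p[3]
    c=[cov(p,th,0,63,0),cov(p,th,0,-63,0),cov(p,th,0,-63),cov(p,th,0,63)]
    b=[[-70,65,36],[-70,-65,36],[-70,-65,0],[70,-65,0]]
    return W(p,np.array(c+b))
E
python3 - <<'E'
from fitbox import *
T=np.array([[50,95],[303,42],[302,245],[33,300]],float); T=(T+.5)/5-.5+[145,180]
S=np.array([[660,110],[710,208],[545,150],[505,45],[462,137],[508,250],[512,292]],float)-[400,0]; S=(S+.5)/5-.5+[300,140]
ti=[0,1,2,3]; si=[0,1,2,3,4,5,6]
def res(q):
    P=pts(q)
    return np.r_[(proj('top',P[ti])-T).ravel(),(proj('side',P[si])-S).ravel()]
r=least_squares(res,[550,284,.2,.6],loss='soft_l1'); p=r.x; print(p.round(3)); print(res(p).reshape(-1,2).round(2))
eye=W(p,[-35,0,46.5]); print(eye)
np.save('boxp.npy',p)
out=[]
for c,n,x,y in (("top","top0",145,180),("side","side0",300,140)):
    im=cv2.resize(cv2.imread(f'pics/{n}.png')[y:y+80,x:x+80],(480,480),interpolation=cv2.INTER_CUBIC)
    def L(A,col):
        q=proj(c,W(p,np.array(A,float))); q=((q-[x,y]+.5)*6-.5)
        cv2.polylines(im,[np.round(q*16).astype(np.int32)],True,col,1,cv2.LINE_AA,4)
    for z in(0,36): L([[-70,65,z],[70,65,z],[70,-65,z],[-70,-65,z]],(0,0,255))
    th=p[3]
    L([cov(p,th,0,63,0),cov(p,th,0,-63,0),cov(p,th,0,-63),cov(p,th,0,63)],(0,255,0))
    L([cov(p,th,0,yy,d) for yy,d in((4.5,76.5),(-4.5,76.5),(-4.5,121.5),(4.5,121.5))],(0,255,0))
    L([[-47,0,40],[-47,0,56.5],[-23,0,56.5],[-23,0,40]],(255,0,255))
    out.append(im)
cv2.imwrite('pics/fit1.png',np.hstack(out)[:, :])
E
```

```text
[5.49356e+02 2.83661e+02 1.99000e-01 5.52000e-01]
[[-0.32 -0.22]
 [-0.59  0.72]
 [ 0.77  0.11]
 [ 0.86 -0.49]
 [-0.38 -0.9 ]
 [-0.16  0.91]
 [ 0.84  0.21]
 [-0.21 -0.36]
 [ 0.57 -0.57]
 [ 0.1  -0.5 ]
 [-0.68 -0.19]]
[[515.04860917 276.73338518  46.5       ]]
```

View pics/fit1.png

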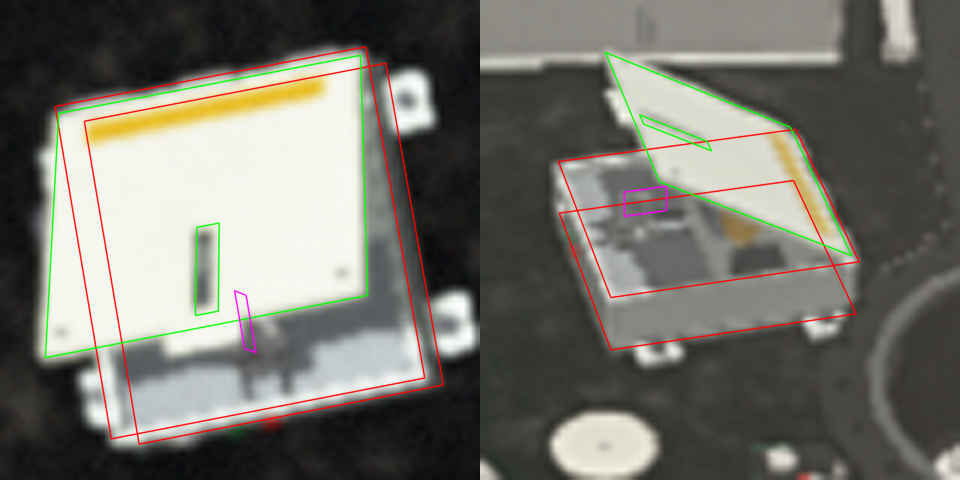

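```bash
python3 -m crank '[{"y":0.01,"z":-0.026,"gripper":1},{"y":0.027,"z":-0.069,"gripper":1},{"y":0.044,"z":-0.112,"gripper":1},{"y":0.061,"z":-0.156,"gripper":1},{"y":0.078,"z":-0.2,"gripper":1},{"y":0.095,"z":-0.243,"gripper":1},{"y":0.112,"z":-0.287,"gripper":1},{"y":0.129,"z":-0.33,"gripper":1}]' 20; python3 -m crank '[{"x":0.03,"y":0.014,"z":-0.037,"gripper":1},{"x":0.06,"y":0.027,"z":-0.069,"gripper":1},{"x":0.09,"y":0.039,"z":-0.101,"gripper":1},{"x":0.1,"y":0.039,"z":-0.101,"gripper":1},{"x":0.1,"y":0.039,"z":-0.101,"gripper":1}]'
```

```text
$[0]: bad value
$[0]: bad value
```

```bash
python3 -m crank '[{"x":0,"y":0.01,"z":-0.026,"rx":0,"ry":0,"rz":0,"gripper":1}]' 20; python3 -m crank --help | head -30
```

```text
time: 1.5
tool_pos: [229.3, 572.0, 404.4]
eef_rot: [-1.184, 1.57, 1.619]
wrist_force: [-0.1, 0.8, -0.6]
grip_width: 84.3invalid input: not JSON, or not a number
```

```bash
python3 -m crank '[{"x":0,"y":0.017,"z":-0.043,"rx":0,"ry":0,"rz":0,"gripper":1},{"x":0,"y":0.034,"z":-0.087,"rx":0,"ry":0,"rz":0,"gripper":1},{"x":0,"y":0.051,"z":-0.13,"rx":0,"ry":0,"rz":0,"gripper":1},{"x":0,"y":0.068,"z":-0.174,"rx":0,"ry":0,"rz":0,"gripper":1},{"x":0,"y":0.085,"z":-0.217,"rx":0,"ry":0,"rz":0,"gripper":1},{"x":0,"y":0.102,"z":-0.261,"rx":0,"ry":0,"rz":0,"gripper":1},{"x":0,"y":0.119,"z":-0.304,"rx":0,"ry":0,"rz":0,"gripper":1},{"x":0,"y":0.136,"z":-0.348,"rx":0,"ry":0,"rz":0,"gripper":1}]'; python3 -m crank '[{"x":0.03,"y":0.012,"z":-0.031,"rx":0,"ry":0,"rz":0,"gripper":1},{"x":0.06,"y":0.023,"z":-0.059,"rx":0,"ry":0,"rz":0,"gripper":1},{"x":0.09,"y":0.023,"z":-0.059,"rx":0,"ry":0,"rz":0,"gripper":1},{"x":0.1,"y":0.023,"z":-0.059,"rx":0,"ry":0,"rz":0,"gripper":1},{"x":0.1,"y":0.023,"z":-0.059,"rx":0,"ry":0,"rz":0,"gripper":1}]'
python3 -c "
from rig import status;s=status.observe();print(s['joints'].round(3),s['tool_pos'])"
```

```text
time: 2.3
tool_pos: [514.0, 324.5, 405.0]
eef_rot: [-2.086, 1.57, 0.714]
wrist_force: [-0.1, 0.2, -0.1]
grip_width: 23.1
time: 2.8
tool_pos: [560.5, 284.4, 303.2]
eef_rot: [1.075, 1.567, -2.408]
wrist_force: [0.1, 1.0, -0.1]
grip_width: 0.4
[ 0.727  0.475 -0.117  0.    -0.982  0.502] [560.52375465 284.42038296 303.23200053]
```

```bash
python3 -m crank '[{"x":0.015,"y":0,"z":0,"rx":0,"ry":0,"rz":0,"gripper":1},{"x":0.03,"y":0,"z":0,"rx":0,"ry":0,"rz":0,"gripper":1},{"x":0.045,"y":0,"z":0,"rx":0,"ry":0,"rz":0,"gripper":1},{"x":0.052,"y":0,"z":0,"rx":0,"ry":0,"rz":0,"gripper":1}]'; python3 -m crank '[{"x":0.005,"y":0,"z":0,"rx":0,"ry":0,"rz":0,"gripper":1},{"x":0.010,"y":0,"z":0,"rx":0,"ry":0,"rz":0,"gripper":1},{"x":0.015,"y":0,"z":0,"rx":0,"ry":0,"rz":0,"gripper":1},{"x":0.018,"y":0,"z":0,"rx":0,"ry":0,"rz":0,"gripper":1}]'
```

```text
time: 3.2
tool_pos: [560.6, 285.6, 254.0]
eef_rot: [-2.25, 1.569, 0.552]
wrist_force: [-0.2, -0.3, 0.8]
grip_width: 0.5
time: 3.6
tool_pos: [560.8, 284.6, 234.8]
eef_rot: [-2.023, 1.57, 0.777]
wrist_force: [-0.5, -0.2, 1.5]
grip_width: 0.7
```

```bash
python3 -m crank '[{"x":0.003,"y":0,"z":0,"rx":0,"ry":0,"rz":0,"gripper":1},{"x":0.005,"y":0,"z":0,"rx":0,"ry":0,"rz":0,"gripper":1},{"x":0.007,"y":0,"z":0,"rx":0,"ry":0,"rz":0,"gripper":1},{"x":0.009,"y":0,"z":0,"rx":0,"ry":0,"rz":0,"gripper":1}]';python3 -c "
from h import *
im=crop('side',300,120,90,100,6,'pics/c1.png')"
```

```text
time: 4.0
tool_pos: [560.8, 284.4, 225.6]
eef_rot: [1.315, 1.571, -2.168]
wrist_force: [0.1, 0.0, 1.0]
grip_width: 0.7
```

View pics/c1.png

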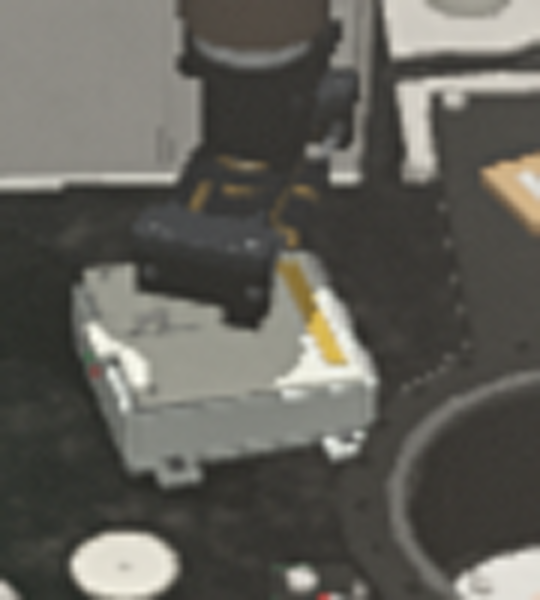

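```bash
python3 -m crank '[{"x":0.002,"y":0,"z":0,"rx":0,"ry":0,"rz":0,"gripper":1},{"x":0.003,"y":0,"z":0,"rx":0,"ry":0,"rz":0,"gripper":1},{"x":0.003,"y":0,"z":0,"rx":0,"ry":0,"rz":0,"gripper":1}]'; python3 -m crank '[{"x":0.001,"y":0,"z":0,"rx":0,"ry":0,"rz":0,"gripper":1},{"x":0.001,"y":0,"z":0,"rx":0,"ry":0,"rz":0,"gripper":1}]'
```

```text
time: 4.35
tool_pos: [560.8, 284.5, 222.7]
eef_rot: [-2.29, 1.571, 0.51]
wrist_force: [1.0, -0.1, 0.6]
grip_width: 0.4
time: 4.55
tool_pos: [560.8, 284.6, 222.7]
eef_rot: [-2.728, 1.57, 0.073]
wrist_force: [-1.5, 0.2, 4.6]
grip_width: 0.9
```

```bash
python3 -m crank '[{"x":0.001,"y":0,"z":0,"rx":0,"ry":0,"rz":0,"gripper":1},{"x":0.002,"y":0,"z":0,"rx":0,"ry":0,"rz":0,"gripper":1},{"x":0.002,"y":0,"z":0,"rx":0,"ry":0,"rz":0,"gripper":1}]'
```

```text
time: 4.85
tool_pos: [560.8, 284.6, 222.5]
eef_rot: [-2.901, 1.57, -0.1]
wrist_force: [-5.6, -1.2, 13.1]
grip_width: 0.3
```

```bash
python3 -m crank '[{"x":-0.04,"y":0,"z":0,"rx":0,"ry":0,"rz":0,"gripper":1},{"x":-0.08,"y":0,"z":0,"rx":0,"ry":0,"rz":0,"gripper":1},{"x":-0.12,"y":0.02,"z":0.014,"rx":0,"ry":0,"rz":0,"gripper":1},{"x":-0.15,"y":0.05,"z":0.034,"rx":0,"ry":0,"rz":0,"gripper":1},{"x":-0.16,"y":0.085,"z":0.057,"rx":0,"ry":0,"rz":0,"gripper":1},{"x":-0.16,"y":0.122,"z":0.082,"rx":0,"ry":0,"rz":0,"gripper":0},{"x":-0.16,"y":0.16,"z":0.103,"rx":0,"ry":0,"rz":0,"gripper":-0.4},{"x":-0.16,"y":0.16,"z":0.103,"rx":0,"ry":0,"rz":0,"gripper":-0.4}]';python3 -c "
from h import *
a=crop('top',145,180,80,80,6,'pics/d1.png')
b=crop('side',300,140,80,80,6,'pics/d2.png')
cv2.imwrite('pics/top1.png',a[:,:,::-1]);cv2.imwrite('pics/side1.png',b[:,:,::-1])
cv2.imwrite('pics/d.png',np.hstack([cv2.imread('pics/d1.png')[:,:400],cv2.imread('pics/d2.png')[:,:400]]))
print(status.observe()['joints'])
"
```

```text
time: 5.65
tool_pos: [406.2, 164.7, 379.6]
eef_rot: [0.498, 1.568, -2.986]
wrist_force: [0.1, 0.8, -0.1]
grip_width: 16.9
[ 7.58085997e-01  9.16278890e-02 -4.52688534e-01  2.91377822e-04
 -1.02413417e+00  4.70887715e-01]
```

View pics/d.png

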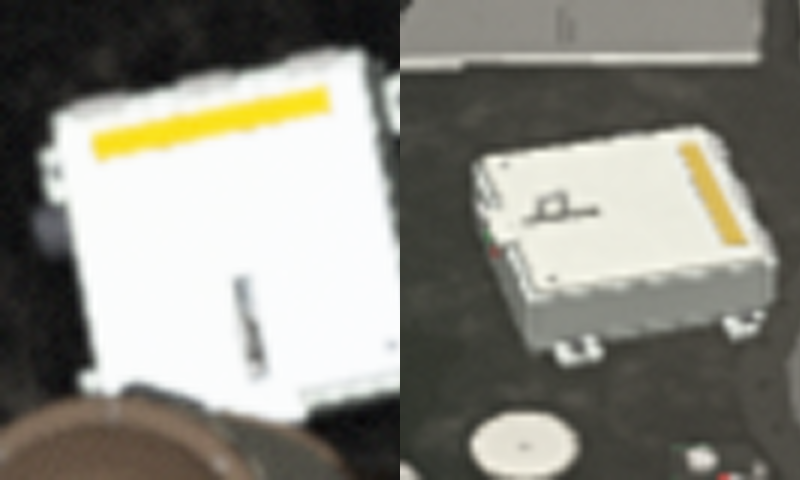

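View pics/side1.png

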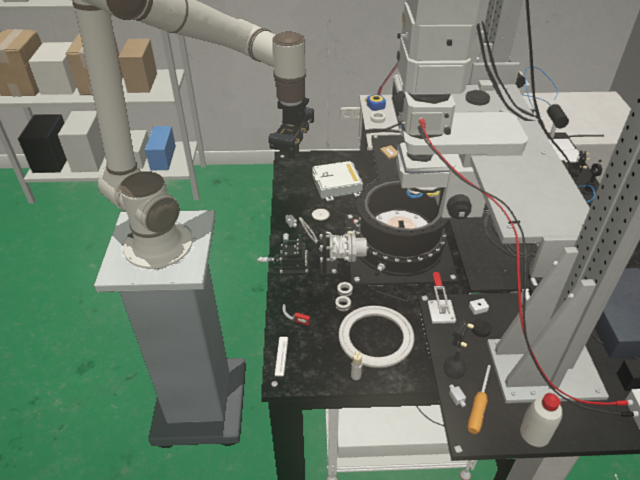

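```bash
cat > hookfit.py <<'E'
from fitbox import *
from scipy.optimize import minimize
u=np.random.default_rng(0).normal(size=(60,3)); u/=np.linalg.norm(u,axis=1)[:,None]
def box(x0,x1,y0,y1,z0,z1): return np.array([[x,y,z] for x in(x0,x1) for y in(y0,y1) for z in(z0,z1)],float)
A=np.linspace(-.06,1.22,9); C=np.c_[-40*np.cos(A),40*np.sin(A),0*A+3.5]
tip=np.array([-3,41.5,3.5])
pcs=[box(-46,-34,-47.5,-7.5,0,27)]
segs=[np.r_[C[i]+3.5*u,C[i+1]+3.5*u] for i in range(8)]+[np.r_[C[8]+3.5*u,tip+1.5*u]]
S=8
def render(c,q,x,y,w,h,z=0,collar=True,tilt=None):
    im=np.zeros((h*S,w*S),np.uint8)
    for P in pcs+segs+([box(-48,-32,-6.5,-2.5,0,18)] if collar else []):
        X=P@Rz(q[2]).T+[q[0],q[1],z]
        p=(proj(c,X)-[x,y]+.5)*S-.5
        cv2.fillConvexPoly(im,cv2.convexHull(np.round(p).astype(np.int32)),255)
    return cv2.resize(im,(w,h),interpolation=cv2.INTER_AREA)/255.
E
cat > run1.py <<'E'
from hookfit import *
import sys
ims={}
for c,n,x,y in(('top','top0',390,250),('side','side0',275,290)):
    im=cv2.imread(f'pics/{n}.png')[y:y+50,x:x+50].astype(float)
    m=im.max(2); bg=np.median(m); a=np.clip((m-bg-15)/(110-0.0*bg),0,1)
    ims[c]=(a,x,y)
a=ims['side'][0]; a[44:]=0
def cost(q,cs=('top','side')):
    e=0
    for i,c in enumerate(cs):
        a,x,y=ims[c]
        r=render(c,q,x,y,50,50); e+=((cv2.GaussianBlur(r,(0,0),1)-cv2.GaussianBlur(a,(0,0),1))**2).sum()
    return e
for cs in (('top',),('side',),('top','side')):
    best=None
    for th in (1.0,1.17,1.3):
        r=minimize(cost,[416.5,-263.5,th],args=(cs,),method='Nelder-Mead',options=dict(initial_simplex=[[416.5,-263.5,th],[420,-263.5,th],[416.5,-260,th],[416.5,-263.5,th+.1]],xatol=.02,fatol=.001))
        if best is None or r.fun<best.fun: best=r
    q=best.x; print(cs,q.round(3),best.fun.round(2), (np.array([-40,-27.5,0])@Rz(q[2]).T+[q[0],q[1],0]).round(1))
out=[]
for c in('top','side'):
    a,x,y=ims[c]; r=render(c,q,x,y,50,50)
    out.append(cv2.resize(np.dstack([a,r,0*a])*255,(400,400),interpolation=cv2.INTER_NEAREST))
cv2.imwrite('pics/hf.png',np.hstack(out)); np.save('hook0.npy',q)
E
python3 run1.py
```

```text
('top',) [ 417.62  -263.23     1.147] 5.65 [ 426.2 -311.     0. ]Traceback (most recent call last):
  File "run1.py", line 18, in <module>
    r=minimize(cost,[416.5,-263.5,th],args=(cs,),method='Nelder-Mead',options=dict(initial_simplex=[[416.5,-263.5,th],[420,-263.5,th],[416.5,-260,th],[416.5,-263.5,th+.1]],xatol=.02,fatol=.001))
    res = _minimize_neldermead(fun, x0, args, callback, bounds=bounds,
                               **options)
    fxr = func(xr)
    fx = function(np.copy(x), *(wrapper_args + args))
  File "run1.py", line 13, in cost
    r=render(c,q,x,y,50,50); e+=((cv2.GaussianBlur(r,(0,0),1)-cv2.GaussianBlur(a,(0,0),1))**2).sum()
  File "hookfit.py", line 14, in render
    p=(proj(c,X)-[x,y]+.5)*S-.5
       ~~~~^^^^^
  File "h.py", line 7, in proj
    f,cx,cy,R,t=cal(c); X=np.atleast_2d(X); P=X@R.T+t
                ~~~^^^
  File "h.py", line 4, in cal
    k=imaging.calibration(c); f=240/np.tan(np.radians(k['fovy'])/2)
ValueError: time passes only in moves, steps and waits
```

```bash
python3 - <<'E'
import pickle
from rig import imaging
pickle.dump({c:imaging.calibration(c) for c in('top','side')},open('cal.pkl','wb'))
s=open('h.py').read()
s=s.replace("def cal(c):\n    k=imaging.calibration(c);","import pickle\n_C=pickle.load(open('cal.pkl','rb'))\ndef cal(c):\n    k=_C[c];")
open('h.py','w').write(s)
E
python3 run1.py
```

```text
('top',) [ 417.62  -263.23     1.147] 5.65 [ 426.2 -311.     0. ]
('side',) [ 417.177 -262.708    1.153] 22.79 [ 426.1 -310.4    0. ]
('top', 'side') [ 417.329 -263.143    1.153] 28.89 [ 426.2 -310.9    0. ][ WARN:0@3.694] global loadsave.cpp:1063 imwrite_ Unsupported depth image for selected encoder is fallbacked to CV_8U.
```

View pics/hf.png

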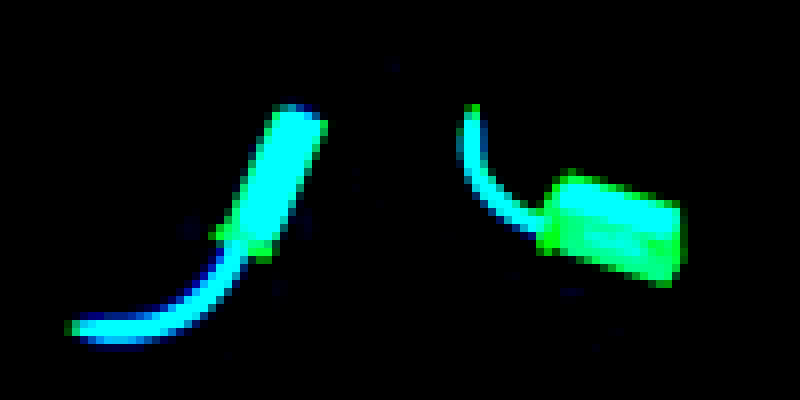

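```bash
python3 -m crank '[{"x":0,"y":0.03,"z":-0.012,"rx":0.01,"ry":0,"rz":0,"gripper":-0.2},{"x":0,"y":0.076,"z":-0.03,"rx":0.02,"ry":0,"rz":0,"gripper":-0.2},{"x":0,"y":0.122,"z":-0.049,"rx":0.03,"ry":0,"rz":0,"gripper":-0.2},{"x":0,"y":0.168,"z":-0.068,"rx":0.04,"ry":0,"rz":0,"gripper":-0.2},{"x":0,"y":0.214,"z":-0.086,"rx":0.05,"ry":0,"rz":0,"gripper":-0.2},{"x":0,"y":0.26,"z":-0.105,"rx":0.06,"ry":0,"rz":0,"gripper":-0.2},{"x":0,"y":0.306,"z":-0.123,"rx":0.07,"ry":0,"rz":0,"gripper":-0.2},{"x":0,"y":0.352,"z":-0.142,"rx":0.076,"ry":0,"rz":0,"gripper":-0.2}]';python3 - <<'E'
from h import *
from scipy.spatial.transform import Rotation as Ro
s=status.observe(); R=Ro.from_euler('xyz',s['eef_rot']).as_matrix(); print(R.round(4),s['tool_pos'])
print(R.T@(np.array([426.2,-310.9,230])-s['tool_pos']), 'heading',np.arctan2(-R[1,1],-R[0,1]))
E
```

```text
time: 6.55
tool_pos: [427.1, -213.3, 379.8]
eef_rot: [-3.051, 1.57, -0.327]
wrist_force: [1.5, 1.5, 0.4]
grip_width: 52.3
[[ 1.100e-03 -4.058e-01 -9.139e-01]
 [-4.000e-04 -9.139e-01  4.058e-01]
 [-1.000e+00 -1.000e-04 -1.100e-03]] [ 427.14083574 -213.27672236  379.76778256]
[149.8027697   89.6201908  -38.58665305] heading 1.1529110162494451
```

```bash
python3 -m crank '[{"x":0.01,"y":0.04,"z":-0.017,"rx":0,"ry":0,"rz":0,"gripper":-0.2},{"x":0.05,"y":0.08,"z":-0.034,"rx":0,"ry":0,"rz":0,"gripper":-0.2},{"x":0.09,"y":0.09,"z":-0.039,"rx":0,"ry":0,"rz":0,"gripper":-0.2},{"x":0.13,"y":0.09,"z":-0.039,"rx":0,"ry":0,"rz":0,"gripper":-0.2},{"x":0.15,"y":0.09,"z":-0.039,"rx":0,"ry":0,"rz":0,"gripper":-0.2},{"x":0.15,"y":0.09,"z":-0.039,"rx":0,"ry":0,"rz":0,"gripper":-0.2}]';python3 - <<'E'
from h import *
from scipy.spatial.transform import Rotation as Ro
s=status.observe(); R=Ro.from_euler('xyz',s['eef_rot']).as_matrix(); print(s['tool_pos'],s['joints'].round(2))
print(R.T@(np.array([426.2,-310.9,187])-s['tool_pos']), 'heading',np.arctan2(-R[1,1],-R[0,1]))
a=imaging.read_camera('top');b=imaging.read_camera('side')
cv2.imwrite('pics/top2.png',a[:,:,::-1]);cv2.imwrite('pics/side2.png',b[:,:,::-1])
def c(im,x,y,w,h,s): return cv2.resize(im[y:y+h,x:x+w,::-1],(w*s,h*s),interpolation=cv2.INTER_CUBIC)
cv2.imwrite('pics/e.png',np.hstack([c(a,150,185,66,66,6),c(b,265,260,66,66,6)]))
E
```

```text
time: 7.15
tool_pos: [425.1, -309.4, 225.8]
eef_rot: [0.069, 1.563, 2.792]
wrist_force: [-0.2, -0.4, 1.2]
grip_width: 52.3
[ 425.11131439 -309.41211097  225.83049774] [-0.32  0.43 -0.45 -0.   -0.7   1.47]
[38.81742269  0.89589244 -1.90044135] heading 1.1520395464936688
```

View pics/e.png

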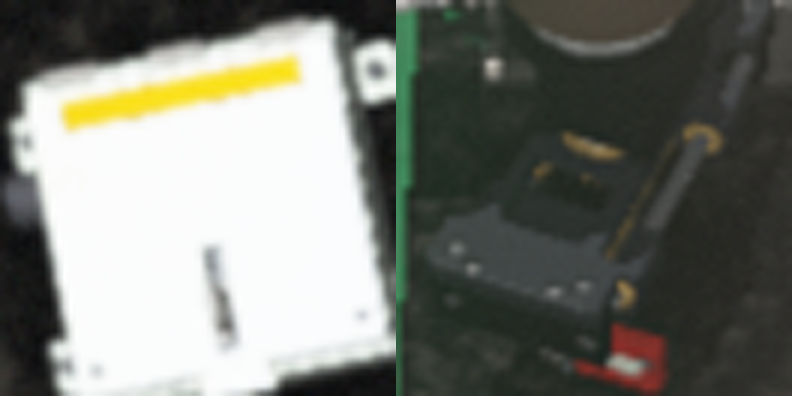

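```bash
python3 -m crank '[{"x":0.02,"y":0.001,"z":-0.001,"rx":0,"ry":0,"rz":0,"gripper":-0.2},{"x":0.034,"y":0.001,"z":-0.001,"rx":0,"ry":0,"rz":0,"gripper":-0.2},{"x":0.034,"y":0.001,"z":-0.001,"rx":0,"ry":0,"rz":0,"gripper":-0.2},{"x":0.034,"y":0.001,"z":-0.001,"rx":0,"ry":0,"rz":0,"gripper":-0.2}]';python3 - <<'E'
from h import *
from scipy.spatial.transform import Rotation as Ro
s=status.observe(); R=Ro.from_euler('xyz',s['eef_rot']).as_matrix(); print(s['tool_pos'],s['joints'].round(2))
print(R.T@(np.array([426.2,-310.9,187])-s['tool_pos']), 'heading',np.arctan2(-R[1,1],-R[0,1]))
E
```

```text
time: 7.65
tool_pos: [426.6, -310.6, 197.3]
eef_rot: [3.116, 1.568, -0.442]
wrist_force: [0.3, 1.0, 1.0]
grip_width: 52.2
[ 426.58563866 -310.58395763  197.28066485] [-0.32  0.47 -0.48  0.   -0.62  1.47]
[10.27993622  0.44430147  0.25724943] heading 1.1538979862112044
```

```bash
python3 -m crank '[{"x":0.005,"y":0,"z":0,"rx":0,"ry":0,"rz":0,"gripper":-0.2},{"x":0.009,"y":0,"z":0,"rx":0,"ry":0,"rz":0,"gripper":-0.2},{"x":0.009,"y":0,"z":0,"rx":0,"ry":0,"rz":0,"gripper":0.2},{"x":0.009,"y":0,"z":0,"rx":0,"ry":0,"rz":0,"gripper":0.6},{"x":0.009,"y":0,"z":0,"rx":0,"ry":0,"rz":0,"gripper":1},{"x":0.009,"y":0,"z":0,"rx":0,"ry":0,"rz":0,"gripper":1},{"x":0.009,"y":0,"z":0,"rx":0,"ry":0,"rz":0,"gripper":1},{"x":0.009,"y":0,"z":0,"rx":0,"ry":0,"rz":0,"gripper":1}]' 25
python3 - <<'E'
from h import *
from scipy.spatial.transform import Rotation as Ro
s=status.observe(); R=Ro.from_euler('xyz',s['eef_rot']).as_matrix(); print(s['tool_pos'],s['wrist_force'],s['grip_width'])
print(R.T@(np.array([426.2,-310.9,187])-s['tool_pos']), 'heading',np.arctan2(-R[1,1],-R[0,1]))
E
```

```text
time: 8.45
tool_pos: [425.5, -310.4, 186.8]
eef_rot: [-3.096, 1.571, -0.373]
wrist_force: [0.1, 0.5, 0.4]
grip_width: 12.3
[ 425.53443135 -310.400878    186.80525232] [0.08354656 0.53752232 0.41628943] 12.322373319765086
[-0.19466341  0.18610816 -0.81086433] heading 1.1529649909286257
```

```bash
python3 -m crank '[{"x":-0.02,"y":0,"z":0,"rx":0,"ry":0,"rz":0,"gripper":1},{"x":-0.06,"y":0,"z":0,"rx":0,"ry":0,"rz":0,"gripper":1},{"x":-0.1,"y":0,"z":0,"rx":0,"ry":0,"rz":0,"gripper":1},{"x":-0.14,"y":0,"z":0,"rx":0,"ry":0,"rz":0,"gripper":1},{"x":-0.18,"y":0,"z":0,"rx":0,"ry":0,"rz":0,"gripper":1},{"x":-0.19,"y":0,"z":0,"rx":0,"ry":0,"rz":0,"gripper":1}]'
cat > ov.py <<'E'
from fitbox import *
def overlay(p,off,names=(('top','pics/top2.png',160,205,40,50),('side','pics/side1.png',308,155,60,50)),s=10,out='pics/ov.png',draw=True):
    o=[]
    for c,n,x,y,w,h in names:
        im=cv2.resize(cv2.imread(n)[y:y+h,x:x+w],(w*s,h*s),interpolation=cv2.INTER_CUBIC)
        raw=im.copy()
        def L(A,col,cl=True):
            q=proj(c,W(p,np.array(A,float))); q=((q-[x,y]+.5)*s-.5)
            cv2.polylines(im,[np.round(q*16).astype(np.int32)],cl,col,1,cv2.LINE_AA,4)
        if draw:
            L([[-64,63,40],[64,63,40],[64,-63,40],[-64,-63,40]],(0,180,0))
            L([[-70,65,36],[70,65,36],[70,-65,36],[-70,-65,36]],(0,0,255)); L([[-70,65,0],[-70,-65,0],[70,-65,0]],(0,0,255),False)
            L([[-12.5,4.5,40],[-57.5,4.5,40],[-57.5,-4.5,40],[-12.5,-4.5,40]],(0,180,0))
            e=-35+off
            L([[e-9.5,0,40],[e-9.5,0,56.5],[e+9.5,0,56.5],[e+9.5,0,40]],(255,0,255))
        o.append(im)
    cv2.imwrite(out,np.hstack(o))
E
python3 -c "
from ov import *
overlay(np.load('boxp.npy'),-5,(('top','pics/top2.png',148,182,66,72),('side','pics/side1.png',308,155,66,72)),6,'pics/ov.png')
overlay(np.load('boxp.npy'),-5,(('top','pics/top2.png',172,215,30,40),('side','pics/side1.png',316,160,30,40)),13,'pics/ov2.png',False)"
```

```text
time: 9.05
tool_pos: [426.1, -310.8, 381.8]
eef_rot: [3.099, 1.561, -0.46]
wrist_force: [0.7, -0.2, -0.4]
grip_width: 11.8
```

View pics/ov.png

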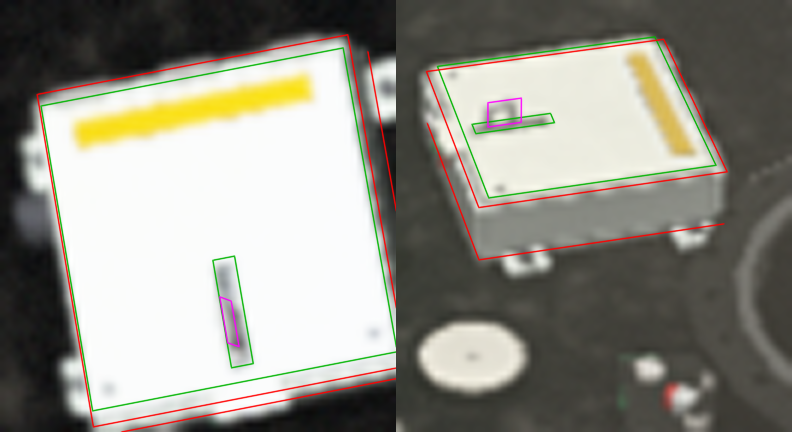

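View pics/ov2.png

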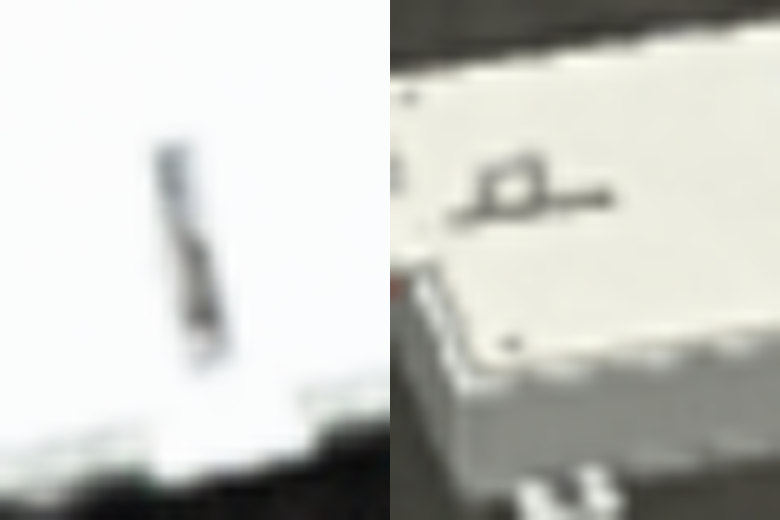

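```bash
cat > edge.py <<'E'
from ov import *
from scipy.ndimage import map_coordinates
p0=np.load('boxp.npy')
I={'top':cv2.imread('pics/top2.png').max(2).astype(float),'side':cv2.imread('pics/side1.png').max(2).astype(float)}
E=[('top','L36',[-60,65,36],[45,65,36]),('top','Rcov',[-55,-63,40],[60,-63,40]),('top','R0',[-20,-65,0],[30,-65,0]),
 ('top','F0',[-70,60,0],[-70,-60,0]),('top','Rear36',[70,60,36],[70,-60,36]),
 ('side','R0',[-40,-65,0],[45,-65,0]),('side','R36',[-60,-65,36],[60,-65,36]),('side','L36',[-50,65,36],[50,65,36]),('side','F0',[-70,40,0],[-70,-50,0]),('side','rearR',[70,-65,5],[70,-65,30]),('side','frR',[-70,-65,5],[-70,-65,30])]
def meas(p,e,rng=3.5):
    c,n,a,b=e; t=np.linspace(0,1,25)[:,None]; X=np.array(a)*(1-t)+np.array(b)*t
    q=proj(c,W(p,X)); d=q[-1]-q[0]; nrm=np.array([-d[1],d[0]])/np.linalg.norm(d)
    s=np.arange(-rng,rng+.01,.1)
    P=q[:,None,:]+s[None,:,None]*nrm
    v=map_coordinates(I[c],[P[...,1],P[...,0]],order=1)
    v=cv2.GaussianBlur(v,(0,0),sigmaX=4,sigmaY=.1)
    g=np.abs(np.gradient(v,axis=1)); k=g.argmax(1)
    return X,q,nrm,s[k],g.max(1)
if __name__=='__main__':
    for e in E:
        X,q,n,s,g=meas(p0,e); print(e[0],e[1],'med',np.median(s).round(2),'iqr',np.percentile(s,[25,75]).round(2),'ends',np.median(s[:8]).round(2),np.median(s[-8:]).round(2),'nrm',n.round(2))
E
python3 edge.py
```

```text
top L36 med -0.8 iqr [-2.8 -0.7] ends -1.75 -0.9 nrm [ 0.99 -0.17]
top Rcov med 0.7 iqr [0.4 0.9] ends 0.95 0.3 nrm [ 0.98 -0.18]
top R0 med -2.8 iqr [-2.8 -2.7] ends -2.7 -2.8 nrm [ 0.98 -0.18]
top F0 med -0.2 iqr [-0.6  1.2] ends -0.1 -0.65 nrm [0.19 0.98]
top Rear36 med 0.1 iqr [-0.4  0.3] ends 0.3 -0.2 nrm [0.19 0.98]
side R0 med 0.2 iqr [0.  0.4] ends 1.5 0.0 nrm [0.15 0.99]
side R36 med -0.7 iqr [-1.1  0.3] ends -0.35 -0.95 nrm [0.14 0.99]
side L36 med -0.8 iqr [-0.9 -0.7] ends -0.75 -0.9 nrm [0.13 0.99]
side F0 med -1.9 iqr [-2.1  0.3] ends -1.4 0.6 nrm [-0.94  0.35]
side rearR med -0.5 iqr [-0.6 -0.5] ends -0.7 -0.5 nrm [1.   0.06]
side frR med -1.7 iqr [-2.7 -1. ] ends -1.0 -2.7 nrm [ 1. -0.]
```

Run:
```python
from ov import *
p=np.load('boxp.npy'); 
def inbox(X): return (X-[p[0],p[1],0])@Rz(p[2])
def px(a,s,o): return (np.array(a,float)+.5)/s-.5+np.array(o)
print('top slot ends',inbox(back('top',px([[172,145],[210,365]],13,(172,215)),40)).round(1))
print('side slot ends',inbox(back('side',px([[450-390,215],[612-390,197]],13,(316,160)),40)).round(1))
print('side eye base',inbox(back('side',px([[487-390,212],[540-390,207]],13,(316,160)),40)).round(1))
print('side eye crown',inbox(back('side',px([[487-390,166],[540-390,158]],13,(316,160)),54)).round(1))
for c in('top','side'):
    for l in('eye_nominal','cover_front','shutter_box'):
        pass
```

```text
top slot ends [[-15.3   0.5  40. ]
 [-57.8   0.6  40. ]]
side slot ends [[-58.7  -0.2  40. ]
 [-16.4  -2.1  40. ]]
side eye base [[-49.1  -1.1  40. ]
 [-35.4  -2.1  40. ]]
side eye crown [[-49.   -0.5  54. ]
 [-35.   -0.2  54. ]]
```

```bash
python3 - <<'E'
from h import *
for z in(20,60,100,150): 
    X=back('top',[[245,167]],z); print(z,X.round(0),proj('side',X).round(0))
a=cv2.imread('pics/top2.png');b=cv2.imread('pics/side1.png')
c=lambda im,x,y,w,h,s: cv2.resize(im[y:y+h,x:x+w],(w*s,h*s),interpolation=cv2.INTER_CUBIC)
cv2.imwrite('pics/v.png',np.hstack([c(a,200,120,100,100,4),c(b,330,130,100,100,4)]))
E
python3 -m crank '[{"x":0,"y":-0.03,"z":0.013,"rx":0,"ry":0,"rz":0,"gripper":1},{"x":0,"y":-0.07,"z":0.031,"rx":0,"ry":0,"rz":0,"gripper":1},{"x":0,"y":-0.11,"z":0.049,"rx":-0.03,"ry":0,"rz":0,"gripper":1},{"x":0,"y":-0.15,"z":0.067,"rx":-0.06,"ry":0,"rz":0,"gripper":1},{"x":0,"y":-0.19,"z":0.085,"rx":-0.09,"ry":0,"rz":0,"gripper":1},{"x":0,"y":-0.23,"z":0.103,"rx":-0.12,"ry":0,"rz":0,"gripper":1},{"x":0,"y":-0.27,"z":0.12,"rx":-0.15,"ry":0,"rz":0,"gripper":1},{"x":0,"y":-0.31,"z":0.138,"rx":-0.18,"ry":0,"rz":0,"gripper":1}]'
```

```text
20 [[686. 139.  20.]] [[382. 205.]]
60 [[677. 133.  60.]] [[380. 196.]]
100 [[667. 126. 100.]] [[379. 187.]]
150 [[655. 118. 150.]] [[376. 176.]]
time: 9.85
tool_pos: [424.4, 30.5, 376.0]
eef_rot: [0.371, 1.569, -3.007]
wrist_force: [1.5, 0.2, -1.1]
grip_width: 11.6
```

View pics/v.png

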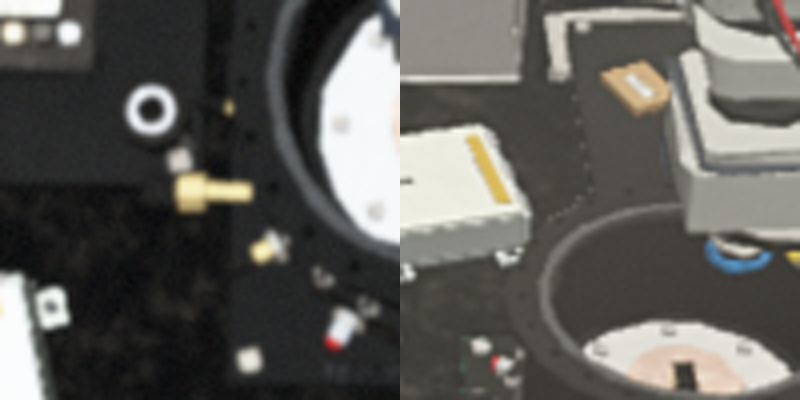

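```bash
cat > tgt.py <<'E'
from h import *
from scipy.spatial.transform import Rotation as Ro
import json,os
# eye world, yaw, hook-in-tool local of TCP
def cfg():
    d=dict(eye=[508.15,275.05],yaw=0.207,loc=[-40.0,-26.7],zoff=186.8)
    if os.path.exists('cfg.json'): d.update(json.load(open('cfg.json')))
    return d
r2=lambda a: np.array([[np.cos(a),-np.sin(a)],[np.sin(a),np.cos(a)]])
def state():
    s=status.observe(); R=Ro.from_euler('xyz',s['eef_rot']).as_matrix()
    return s,R,np.array(s['tool_pos']),np.arctan2(-R[1,1],-R[0,1])
def target(a,y,h,dx=0):
    """hook turned a from home, origin at eye-frame (40+dx, y), underside height h over table"""
    d=cfg(); o=np.array([40+dx,y]); t=o+r2(a)@np.array(d['loc'])
    w=r2(d['yaw'])@t+d['eye']
    return np.array([w[0],w[1],h+d['zoff']]),d['yaw']+a
def go(a,y,h,dx=0):
    s,R,P,hd=state(); T,th=target(a,y,h,dx)
    print('t',s['time'],'meas',P.round(1),'hd',hd.round(3),'target',T.round(1),round(th,3),'F',np.round(s['wrist_force'],1))
    print('tool xyz (mm)',(R.T@(T-P)).round(1),'rx',round(-(th-hd),3), 'tilt',np.round(R[2,:],4))
def hook():
    d=cfg(); s,R,P,hd=state()
    o=P[:2]-r2(hd)@np.array(d['loc']); oe=r2(-d['yaw'])@(o-d['eye']); a=hd-d['yaw']
    print('hook origin eye-frame',oe.round(2),'a',round(a,3),'tip',(oe+r2(a)@[-3,41.5]).round(2),'under',round(P[2]-d['zoff'],1),'F box',np.r_[r2(-d['yaw'])@s['wrist_force'][:2],s['wrist_force'][2]].round(1),'t',s['time'])
E
python3 -c "
from tgt import *
go(1.22,-14-11.46,110)"
```

```text
t 9.85 meas [424.4  30.5 376. ] hd 1.334 target [573.2 214.9 296.8] 1.427 F [ 1.5  0.2 -1.1]
tool xyz (mm) [  79.  -214.2 -101.5] rx -0.093 tilt [-1.0e+00  5.0e-04  1.2e-03]
```

```bash
python3 -m crank '[{"x":0,"y":-0.04,"z":0.01,"rx":-0.03,"ry":0,"rz":0,"gripper":1},{"x":0,"y":-0.08,"z":0.019,"rx":-0.06,"ry":0,"rz":0,"gripper":1},{"x":0,"y":-0.12,"z":0.02,"rx":-0.093,"ry":0,"rz":0,"gripper":1},{"x":0,"y":-0.155,"z":0.0,"rx":-0.093,"ry":0,"rz":0,"gripper":1},{"x":0.01,"y":-0.18,"z":-0.035,"rx":-0.093,"ry":0,"rz":0,"gripper":1},{"x":0.03,"y":-0.205,"z":-0.07,"rx":-0.093,"ry":0,"rz":0,"gripper":1},{"x":0.05,"y":-0.214,"z":-0.1,"rx":-0.093,"ry":0,"rz":0,"gripper":1},{"x":0.074,"y":-0.214,"z":-0.1015,"rx":-0.093,"ry":0,"rz":0,"gripper":1}]'; python3 -m crank '[{"x":0,"y":0,"z":0,"rx":0,"ry":0,"rz":0,"gripper":1},{"x":0,"y":0,"z":0,"rx":0,"ry":0,"rz":0,"gripper":1}]'; python3 -c "
from tgt import *
go(1.22,-14-11.46,60); hook()
a=imaging.read_camera('top');b=imaging.read_camera('side')
cv2.imwrite('pics/top3.png',a[:,:,::-1]);cv2.imwrite('pics/side3.png',b[:,:,::-1])
c=lambda im,x,y,w,h,s: cv2.resize(im[y:y+h,x:x+w,::-1],(w*s,h*s),interpolation=cv2.INTER_CUBIC)
cv2.imwrite('pics/f.png',np.hstack([c(a,160,190,66,66,6),c(b,310,130,66,66,6)]))
"
```

```text
time: 10.65
tool_pos: [577.2, 213.8, 300.3]
eef_rot: [-3.124, 1.57, -0.128]
wrist_force: [-0.4, -0.2, -1.3]
grip_width: 11.8
time: 10.85
tool_pos: [573.9, 212.8, 301.9]
eef_rot: [0.819, 1.568, -2.467]
wrist_force: [0.2, -0.6, -1.1]
grip_width: 11.8
t 10.85 meas [573.9 212.8 301.9] hd 1.426 target [573.2 214.9 246.8] 1.427 F [ 0.2 -0.6 -1.1]
tool xyz (mm) [55.1 -2.1  0.9] rx -0.001 tilt [-1.      0.002   0.0018]
hook origin eye-frame [ 40.31 -27.7 ] a 1.219 tip [  0.32 -16.22] under 115.1 F box [ 0.  -0.6 -1.1] t 10.85
```

View pics/f.png

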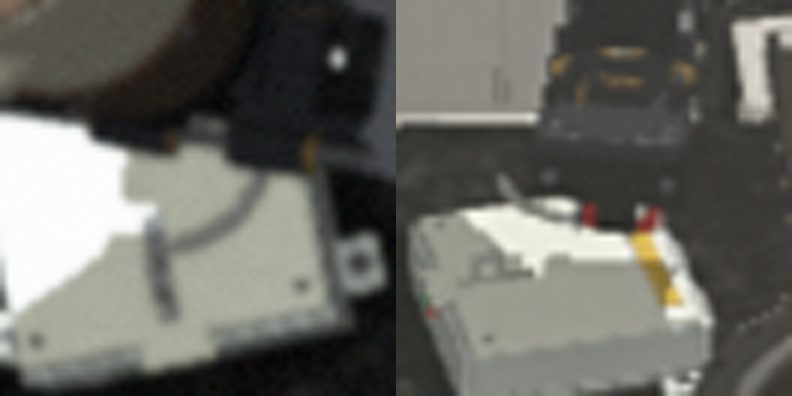

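```bash
python3 -m crank '[{"x":0.02,"y":-0.002,"z":0.001,"rx":0,"ry":0,"rz":0,"gripper":1},{"x":0.04,"y":-0.002,"z":0.001,"rx":0,"ry":0,"rz":0,"gripper":1},{"x":0.06,"y":-0.002,"z":0.001,"rx":0,"ry":0,"rz":0,"gripper":1},{"x":0.066,"y":-0.002,"z":0.001,"rx":0,"ry":0,"rz":0,"gripper":1},{"x":0.066,"y":-0.002,"z":0.001,"rx":0,"ry":0,"rz":0,"gripper":1},{"x":0.066,"y":-0.002,"z":0.001,"rx":0,"ry":0,"rz":0,"gripper":1}]'; python3 -c "
from tgt import *
go(1.22,-14-11.46,41.5); hook()
a=imaging.read_camera('top');b=imaging.read_camera('side')
cv2.imwrite('pics/top4.png',a[:,:,::-1]);cv2.imwrite('pics/side4.png',b[:,:,::-1])
c=lambda im,x,y,w,h,s: cv2.resize(im[y:y+h,x:x+w,::-1],(w*s,h*s),interpolation=cv2.INTER_CUBIC)
cv2.imwrite('pics/g.png',np.hstack([c(a,165,205,40,50,10),c(b,315,150,40,50,10)]))
"
```

```text
time: 11.55
tool_pos: [573.9, 215.5, 238.5]
eef_rot: [-2.525, 1.568, 0.472]
wrist_force: [1.3, -0.1, -1.0]
grip_width: 12.0
t 11.55 meas [573.9 215.5 238.5] hd 1.427 target [573.2 214.9 228.3] 1.427 F [ 1.3 -0.1 -1. ]
tool xyz (mm) [10.2  0.7  0.6] rx -0.0 tilt [-1.     -0.0017 -0.0025]
hook origin eye-frame [ 40.8  -25.05] a 1.22 tip [  0.8  -13.59] under 51.7 F box [ 1.2 -0.3 -1. ] t 11.55
```

View pics/g.png

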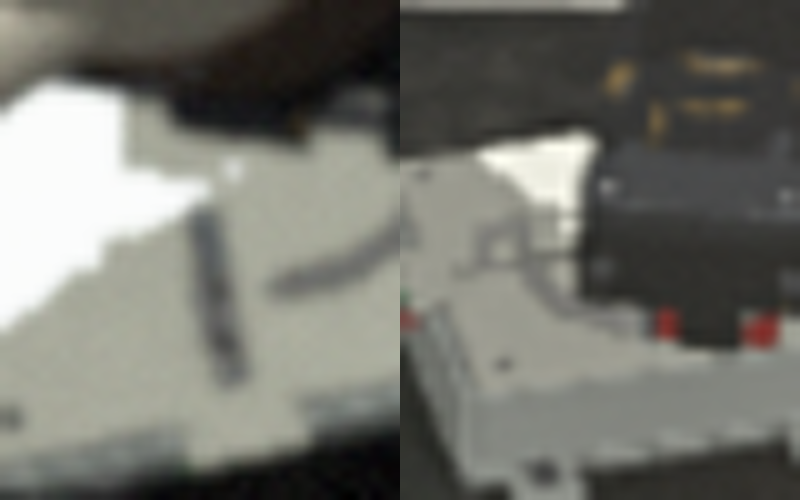

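```bash
cat > ov3.py <<'E'
from tgt import *
def ov(top,side,out,names=((165,205),(315,150)),w=40,h=50,s=10,st=None,draw=True):
    d=cfg(); S,R,P,hd=state() if st is None else st
    o=P[:2]-r2(hd)@np.array(d['loc']); zz=P[2]-d['zoff']
    A=np.linspace(-.06,1.22,12); C=np.c_[-40*np.cos(A),40*np.sin(A)]; T=np.array([[-3,41.5]])
    def off(r): 
        n=np.c_[-np.cos(A),np.sin(A)]; return C+r*n
    cl=np.r_[C,T]
    res=[]
    for c,f,(x,y) in(('top',top,names[0]),('side',side,names[1])):
        im=cv2.resize(cv2.imread(f)[y:y+h,x:x+w],(w*s,h*s),interpolation=cv2.INTER_CUBIC)
        def L(X,col,close=False):
            q=(proj(c,X)-[x,y]+.5)*s-.5
            cv2.polylines(im,[np.round(q*16).astype(np.int32)],close,col,1,cv2.LINE_AA,4)
        H=lambda xy,z: np.c_[xy@r2(hd).T+o,np.full(len(xy),z+zz)]
        Ey=lambda X: np.c_[np.array(X)[:,:2]@r2(d['yaw']).T+d['eye'],np.array(X)[:,2]]
        if draw:
            L(H(cl,3.5),(0,0,255)); 
            if c=='top': L(H(np.r_[off(3.5),T],3.5),(0,200,255)); L(H(np.r_[off(-3.5),T],3.5),(0,200,255))
            L(H(np.array([[-46,-47.5],[-34,-47.5],[-34,-7.5],[-46,-7.5]]),27),(0,0,255),True)
            L(Ey([[-7,0,40],[-7,0,54],[7,0,54],[7,0,40]]),(255,0,255))
            L(Ey([[-9.5,-2.5,56.5],[9.5,-2.5,56.5],[9.5,2.5,56.5],[-9.5,2.5,56.5]]),(255,0,0),True)
        res.append(im)
    cv2.imwrite(out,np.hstack(res))
E
python3 -c "
from ov3 import *
ov('pics/top4.png','pics/side4.png','pics/g2.png')"
```

```text
(no output)
```

View pics/g2.png

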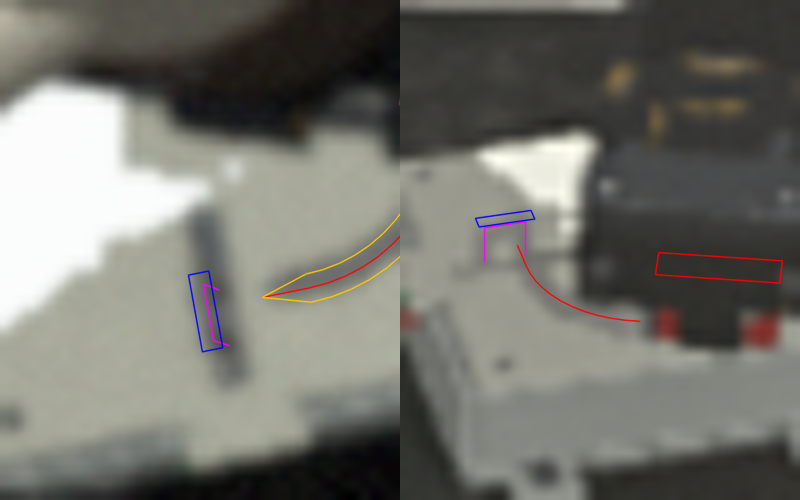

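```bash
python3 -c "
from ov3 import *
def eq(f):
    im=cv2.imread(f); im=np.clip((im.astype(float)-70)*1.9,0,255).astype(np.uint8); cv2.imwrite(f[:-4]+'q.png',im)
eq('pics/top4.png');eq('pics/side4.png')
ov('pics/top4q.png','pics/side4q.png','pics/g3.png',((180,218),(318,164)),26,22,15,draw=False)
ov('pics/top4q.png','pics/side4q.png','pics/g4.png',((180,218),(318,164)),26,22,15)
a=cv2.imread('pics/g3.png');b=cv2.imread('pics/g4.png');cv2.imwrite('pics/g3.png',np.vstack([a[:290],b[:290]]))"
```

```text
(no output)
```

View pics/g3.png

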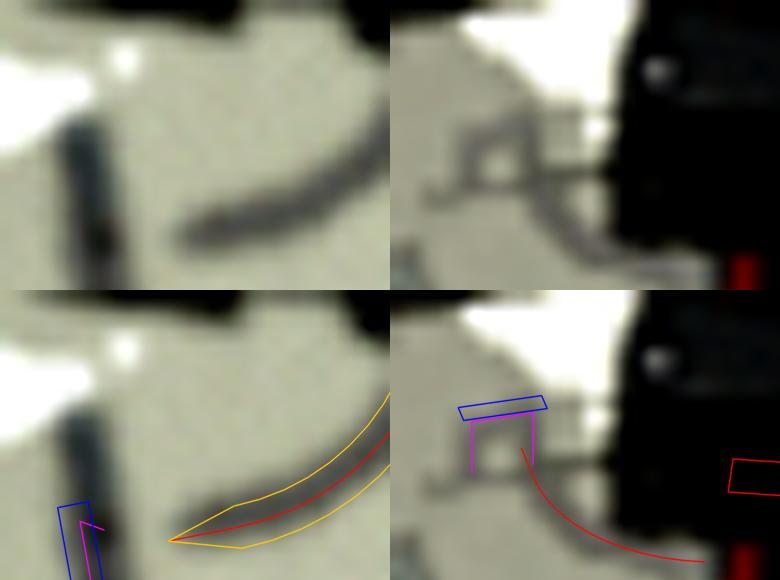

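```bash
cat > hf2.py <<'E'
from hookfit import *
from tgt import *
import hookfit
hookfit.pcs=[]
def fit(topf,sidef,wt,ws,init=None,prior=(1.5,0.03),h=None):
    S_,R_,P,hd=state(); d=cfg()
    o=P[:2]-r2(hd)@np.array(d['loc']); h=P[2]-d['zoff'] if h is None else h
    D={}
    for c,f,wn in(('top',topf,wt),('side',sidef,ws)):
        if wn is None: continue
        x,y,w,hh,lo,hi=wn
        g=cv2.imread(f).max(2).astype(float)[y:y+hh,x:x+w]
        D[c]=(np.clip((hi-g)/(hi-lo),0,1),x,y,w,hh)
    def cost(q):
        e=0
        for c,(a,x,y,w,hh) in D.items():
            r=render(c,q,x,y,w,hh,z=h,collar=False)
            e+=((cv2.GaussianBlur(r,(0,0),.7)-a)**2).sum()
        return e+.02*((q[2]-hd)/prior[1])**2+.02*(((q[:2]-o)/prior[0])**2).sum()
    x0=np.r_[o,hd]
    r=minimize(cost,x0,method='Nelder-Mead',options=dict(initial_simplex=[x0,x0+[3,0,0],x0+[0,3,0],x0+[0,0,.08]],xatol=.02,fatol=.0005))
    print('cost0',cost(x0).round(3),'fit',r.fun.round(3)); q=r.x
    dd=r2(-hd)@(q[:2]-o); print('pred',x0.round(3),'fit',q.round(3),'shift world',(q-x0).round(3))
    loc=r2(-q[2])@(P[:2]-q[:2]); print('new loc',loc.round(2),'dheading',(q[2]-hd).round(3))
    tip=q[:2]+r2(q[2])@[-3,41.5]; print('tip eyeframe',(r2(-d['yaw'])@(tip-d['eye'])).round(2))
    out=[]
    for c,(a,x,y,w,hh) in D.items():
        r=render(c,q,x,y,w,hh,z=h,collar=False); r0=render(c,x0,x,y,w,hh,z=h,collar=False)
        out.append(cv2.resize(np.uint8(np.dstack([a,r,0*r])*255),(400,400),interpolation=cv2.INTER_NEAREST))
    cv2.imwrite('pics/hf2.png',np.hstack(out)); return q
E
python3 - <<'E'
import cv2,numpy as np
g=cv2.imread('pics/top4.png').max(2); print(g[222:240,188:208])
g=cv2.imread('pics/side4.png').max(2); print(g[170:186,323:342])
E
```

```text
[[205 182 172 171 171 170 168 168 168 171 173 169 168 171 167 165 158 143
  118  91]
 [182 173 170 170 171 169 169 169 168 172 169 169 169 168 170 171 167 156
  126 108]
 [171 169 172 170 172 169 167 169 169 170 171 169 170 169 171 170 163 145
  119 108]
 [167 171 170 169 171 169 170 167 169 170 170 170 170 170 169 166 155 131
  113 112]
 [167 172 174 168 171 171 169 171 172 168 172 170 170 168 167 159 139 118
  110 123]
 [163 170 170 169 169 170 170 169 170 170 171 169 167 167 157 142 123 111
  113 139]
 [165 169 170 171 172 168 172 169 171 170 170 168 160 153 137 120 110 113
  126 151]
 [160 170 170 170 169 169 169 169 168 166 164 156 143 128 118 113 111 125
  147 167]
 [153 169 171 171 169 168 164 163 157 148 142 136 123 116 112 120 130 152
  168 172]
 [150 167 171 169 161 156 146 142 131 125 120 116 111 115 125 145 157 166
  170 174]
 [144 163 169 164 147 131 116 117 113 112 109 114 118 127 150 164 170 172
  170 171]
 [136 161 163 149 128 116 110 112 115 117 121 132 144 152 167 169 173 173
  174 171]
 [130 160 164 152 135 127 126 131 140 144 146 156 162 166 172 172 170 174
  171 
[... 1027 characters left out ...]
 151 161 116  58  64  67  54  48  46  50  49
   48]
 [155 156 157 156 136 120 118 134 153 114  55  52  52  46  45  46  47  49
   49]
 [155 156 155 156 150 134 120 123 132 103  61  56  52  47  50  47  46  46
   48]
 [156 156 154 155 155 151 132 120 124 119  99  88  79  90  94  80  59  50
   62]
 [154 154 154 154 154 155 151 134 122 122 122 122 122 125 132 128  97  81
  112]
 [156 156 155 154 155 156 157 153 150 149 142 131 125 124 131 131 102  84
  121]
 [156 156 155 154 154 155 156 156 156 157 154 151 149 135 135 138 108  99
  126]
 [157 157 155 154 155 154 155 155 154 156 155 156 156 153 153 155 147 137
  148]
 [158 154 144 150 156 155 155 155 155 155 155 155 157 157 158 159 158 156
  161]]
```

Run:
```python
from hf2 import *
print('top only'); fit('pics/top4.png','pics/side4.png',(190,222,17,17,109,168),None)
print('side only'); fit('pics/top4.png','pics/side4.png',None,(328,178,10,7,118,155))
print('both'); fit('pics/top4.png','pics/side4.png',(190,222,17,17,109,168),(328,178,8,7,118,155))
for h in (50,53,55):
    print('both h',h); fit('pics/top4.png','pics/side4.png',(190,222,17,17,109,168),(328,178,8,7,118,155),h=h)
```

```text
top only
cost0 4.8 fit 1.307
pred [553.248 258.845   1.426] fit [554.756 258.843   1.441] shift world [ 1.508e+00 -1.000e-03  1.500e-02]
new loc [-40.59 -24.6 ] dheading 0.015
tip eyeframe [  2.12 -14.57]
side only
cost0 11.409 fit 9.52
pred [553.248 258.845   1.426] fit [548.209 265.969   1.481] shift world [-5.039  7.124  0.054]
new loc [-48.03 -30.15] dheading 0.054
tip eyeframe [-3.22 -7.84]
both
cost0 11.362 fit 7.698
pred [553.248 258.845   1.426] fit [554.566 259.128   1.448] shift world [1.318 0.284 0.021]
new loc [-41.01 -24.57] dheading 0.021
tip eyeframe [  1.92 -14.51]
both h 50
cost0 14.777 fit 8.163
pred [553.248 258.845   1.426] fit [554.932 259.639   1.465] shift world [1.683 0.794 0.039]
new loc [-41.98 -23.53] dheading 0.039
tip eyeframe [  2.2 -14.8]
both h 53
cost0 9.77 fit 7.838
pred [553.248 258.845   1.426] fit [554.657 258.447   1.426] shift world [ 1.409e+00 -3.970e-01 -1.000e-03]
new loc [-39.8  -25.27] dheading -0.001
tip eyeframe [  2.11 -14.31]
both h 55
cost0 8.902 fit 8.13
pred [553.248 258.845   1.426] fit [553.943 258.066   1.445] shift world [ 0.695 -0.779  0.019]
new loc [-39.81 -25.16] dheading 0.019
tip eyeframe [  1.12 -15.32]
```

View pics/hf2.png

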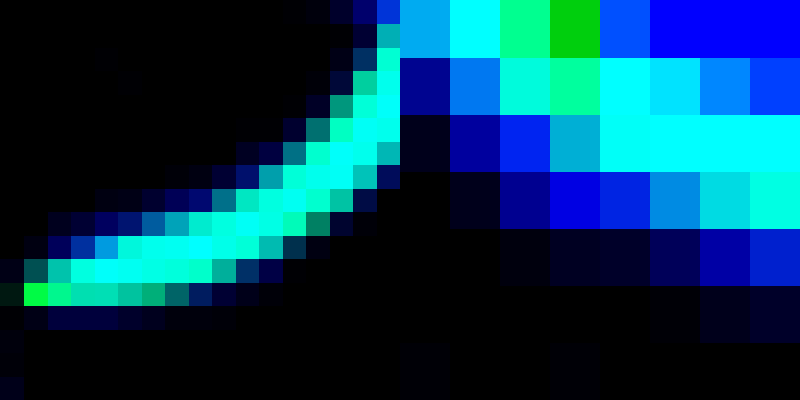

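```bash
echo '{"loc":[-40,-26.1]}' > cfg.json; python3 -c "
from tgt import *
go(1.22,-14-11.46,42); hook()"
```

```text
t 11.65 meas [573.9 215.4 238.4] hd 1.426 target [572.6 215.  228.8] 1.427 F [ 0.7 -0.4 -0.8]
tool xyz (mm) [9.6 0.6 1.2] rx -0.001 tilt [-1.     -0.0019 -0.0024]
hook origin eye-frame [ 41.37 -25.33] a 1.219 tip [  1.37 -13.86] under 51.6 F box [ 0.6 -0.6 -0.8] t 11.65
```

```bash
python3 -m crank '[{"x":0.003,"y":0.0005,"z":0.0012,"rx":0,"ry":0,"rz":0,"gripper":1},{"x":0.006,"y":0.0005,"z":0.0012,"rx":0,"ry":0,"rz":0,"gripper":1},{"x":0.009,"y":0.0005,"z":0.0012,"rx":0,"ry":0,"rz":0,"gripper":1},{"x":0.009,"y":0.0005,"z":0.0012,"rx":0,"ry":0,"rz":0,"gripper":1}]'; python3 -c "
from tgt import *
go(1.22,-8-11.46,42); hook()"
```

```text
time: 12.05
tool_pos: [572.1, 214.7, 227.1]
eef_rot: [0.694, 1.569, -2.593]
wrist_force: [-0.6, 0.8, -1.2]
grip_width: 11.6
t 12.05 meas [572.1 214.7 227.1] hd 1.426 target [571.4 220.9 228.8] 1.427 F [-0.6  0.8 -1.2]
tool xyz (mm) [-1.7 -6.   1.6] rx -0.001 tilt [-1.e+00  8.e-04  1.e-03]
hook origin eye-frame [ 39.46 -25.66] a 1.219 tip [ -0.53 -14.17] under 40.3 F box [-0.4  0.9 -1.2] t 12.05
```

```bash
cat >> tgt.py <<'E'
def avg(n=6):
    P=[];F=[];Q=[];M=[]
    for i in range(n):
        imaging.read_camera('top'); s=status.observe(); P.append(s['tool_pos']);F.append(s['wrist_force']);M.append(s['torque'])
        R=Ro.from_euler('xyz',s['eef_rot']).as_matrix(); Q.append(np.arctan2(-R[1,1],-R[0,1]))
    P=np.array(P);F=np.array(F);d=cfg();hd=np.mean(Q);p=P.mean(0);f=F.mean(0)
    o=p[:2]-r2(hd)@np.array(d['loc']); oe=r2(-d['yaw'])@(o-d['eye']); a=hd-d['yaw']
    print('t',s['time'],'P',p.round(2),'sd',P.std(0).round(2),'F sd',F.std(0).round(1),'tau',np.mean(M,0).round(2))
    print(' origin',oe.round(2),'a',round(a,3),'tip',(oe+r2(a)@[-3,41.5]).round(2),'under',round(p[2]-d['zoff'],2),'Fbox',np.r_[r2(-d['yaw'])@f[:2],f[2]].round(2))
    return p,hd,f
E
python3 -c "
from tgt import *
avg(6)"
```

```text
t 12.35 P [572.33 214.83 227.65] sd [0.05 0.04 0.18] F sd [0.5 0.4 0.3] tau [-0.02 -0.06 -0.  ]
 origin [ 39.71 -25.58] a 1.219 tip [ -0.28 -14.1 ] under 40.85 Fbox [ 0.05 -0.19 -0.93]
```

```bash
python3 -m crank '[{"x":-0.0007,"y":-0.003,"z":0.001,"rx":0,"ry":0,"rz":0,"gripper":1},{"x":-0.0007,"y":-0.006,"z":0.002,"rx":0,"ry":0,"rz":0,"gripper":1},{"x":-0.0007,"y":-0.0095,"z":0.0032,"rx":0,"ry":0,"rz":0,"gripper":1},{"x":-0.0007,"y":-0.0095,"z":0.0032,"rx":0,"ry":0,"rz":0,"gripper":1}]'; python3 -c "
from ov3 import *
avg(4)
a=imaging.read_camera('top');b=imaging.read_camera('side')
cv2.imwrite('pics/top5.png',a[:,:,::-1]);cv2.imwrite('pics/side5.png',b[:,:,::-1])
for f in ('pics/top5','pics/side5'):
    im=cv2.imread(f+'.png'); cv2.imwrite(f+'q.png',np.clip((im.astype(float)-70)*1.9,0,255).astype(np.uint8))
ov('pics/top5q.png','pics/side5q.png','pics/g3.png',((180,218),(318,164)),26,22,15,draw=False)
ov('pics/top5q.png','pics/side5q.png','pics/g4.png',((180,218),(318,164)),26,22,15)
a=cv2.imread('pics/g3.png');b=cv2.imread('pics/g4.png');cv2.imwrite('pics/g5.png',np.vstack([a[:300],b[:300]]))"
```

```text
time: 12.75
tool_pos: [570.4, 225.3, 228.5]
eef_rot: [-2.394, 1.57, 0.603]
wrist_force: [-0.1, 0.1, -1.1]
grip_width: 11.9
t 12.95 P [570.41 224.86 228.43] sd [0.01 0.16 0.02] F sd [0.3 0.5 0.4] tau [-0.03  0.   -0.01]
 origin [ 39.88 -15.37] a 1.219 tip [-0.12 -3.9 ] under 41.63 Fbox [ 0.2   0.21 -0.76]
```

View pics/g5.png

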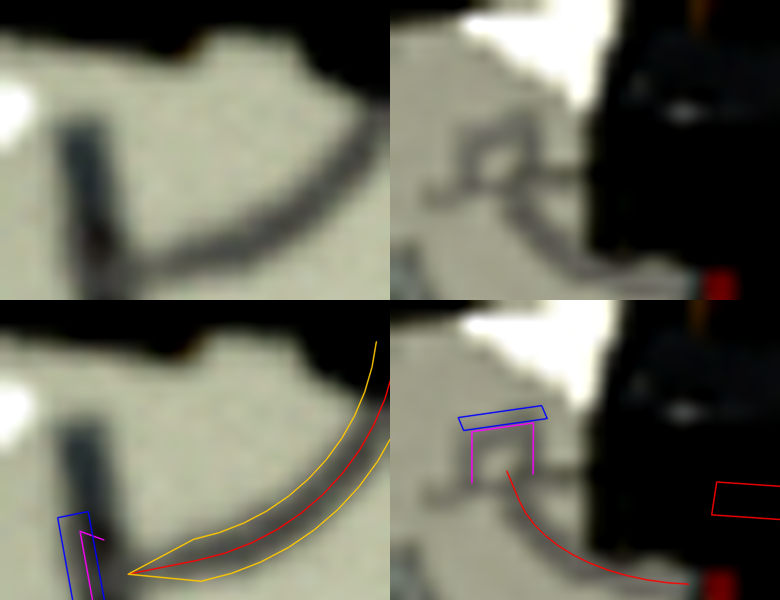

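```bash
python3 -m crank '[{"x":0,"y":-0.0019,"z":0.0007,"rx":0,"ry":0,"rz":0,"gripper":1},{"x":0,"y":-0.0038,"z":0.0014,"rx":0,"ry":0,"rz":0,"gripper":1},{"x":0,"y":-0.0038,"z":0.0014,"rx":0,"ry":0,"rz":0,"gripper":1}]'; python3 -c "
from tgt import *
avg(3)"; python3 -m crank '[{"x":0,"y":-0.0014,"z":0.0005,"rx":0,"ry":0,"rz":0,"gripper":1},{"x":0,"y":-0.0028,"z":0.001,"rx":0,"ry":0,"rz":0,"gripper":1},{"x":0,"y":-0.0028,"z":0.001,"rx":0,"ry":0,"rz":0,"gripper":1}]'; python3 -c "
from tgt import *
avg(3)"
```

```text
time: 13.35
tool_pos: [569.6, 228.9, 228.5]
eef_rot: [-2.356, 1.571, 0.641]
wrist_force: [-0.4, 0.6, -1.1]
grip_width: 11.8
t 13.5 P [569.62 228.74 228.45] sd [0.01 0.07 0.01] F sd [0.2 0.1 0.3] tau [-0.05 -0.   -0.02]
 origin [ 39.91 -11.41] a 1.219 tip [-0.08  0.07] under 41.65 Fbox [-0.18 -0.02 -0.5 ]
time: 13.8
tool_pos: [569.0, 231.8, 228.4]
eef_rot: [-2.445, 1.571, 0.552]
wrist_force: [0.2, -1.3, -0.9]
grip_width: 11.6
t 13.95 P [569.04 231.63 228.45] sd [0.   0.04 0.02] F sd [0.4 0.3 0.4] tau [-0.04  0.03  0.01]
 origin [39.94 -8.46] a 1.219 tip [-0.05  3.02] under 41.65 Fbox [-0.23  0.   -0.26]
```

```bash
python3 -m crank '[{"x":0,"y":-0.0014,"z":0.0005,"rx":0,"ry":0,"rz":0,"gripper":1},{"x":0,"y":-0.0024,"z":0.0009,"rx":0,"ry":0,"rz":0,"gripper":1},{"x":0,"y":-0.0024,"z":0.0009,"rx":0,"ry":0,"rz":0,"gripper":1}]'; python3 -c "
from tgt import *
avg(3)"; python3 -m crank '[{"x":0,"y":-0.0014,"z":0.0005,"rx":0,"ry":0,"rz":0,"gripper":1},{"x":0,"y":-0.0024,"z":0.0009,"rx":0,"ry":0,"rz":0,"gripper":1},{"x":0,"y":-0.0024,"z":0.0009,"rx":0,"ry":0,"rz":0,"gripper":1}]'; python3 -c "
from tgt import *
avg(3)"
```

```text
time: 14.25
tool_pos: [568.5, 234.2, 228.5]
eef_rot: [-2.409, 1.571, 0.588]
wrist_force: [-0.3, 0.2, -1.7]
grip_width: 11.8
t 14.4 P [568.5  234.12 228.44] sd [0.   0.04 0.01] F sd [0.6 0.2 0.6] tau [-0.02  0.01  0.02]
 origin [39.93 -5.92] a 1.219 tip [-0.06  5.57] under 41.64 Fbox [ 0.05 -0.27 -0.97]
time: 14.7
tool_pos: [567.9, 236.7, 228.4]
eef_rot: [-2.631, 1.571, 0.366]
wrist_force: [-0.7, -0.1, -1.1]
grip_width: 11.9
t 14.85 P [567.95 236.63 228.46] sd [0.01 0.03 0.02] F sd [0.7 0.  0.6] tau [-0.02  0.01  0.01]
 origin [39.9  -3.35] a 1.219 tip [-0.09  8.13] under 41.66 Fbox [ 0.02  0.06 -1.03]
```

```bash
cat > look.py <<'E'
from ov3 import *
import sys
n=sys.argv[1]
a=imaging.read_camera('top');b=imaging.read_camera('side')
for c,im in(('top',a),('side',b)):
    cv2.imwrite(f'pics/{c}{n}.png',im[:,:,::-1]); cv2.imwrite(f'pics/{c}{n}q.png',np.clip((im[:,:,::-1].astype(float)-70)*1.9,0,255).astype(np.uint8))
A=((176,218),(316,164))
ov(f'pics/top{n}q.png',f'pics/side{n}q.png','pics/_a.png',A,26,22,15,draw=False)
ov(f'pics/top{n}q.png',f'pics/side{n}q.png','pics/_b.png',A,26,22,15)
cv2.imwrite(f'pics/L{n}.png',np.vstack([cv2.imread('pics/_a.png')[:300],cv2.imread('pics/_b.png')[:300]]))
E
python3 look.py 6
```

```text
(no output)
```

View pics/L6.png

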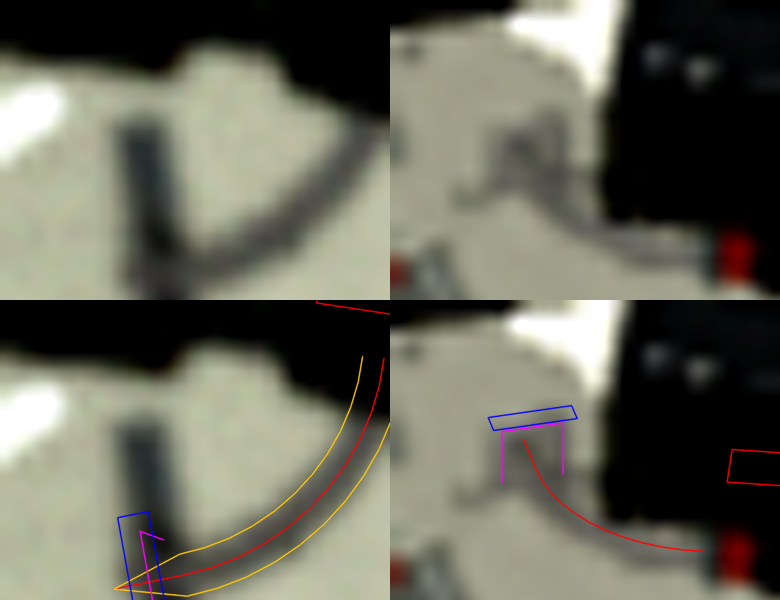

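```bash
python3 -m crank '[{"x":0,"y":-0.0014,"z":0.0005,"rx":0,"ry":0,"rz":0,"gripper":1},{"x":0,"y":-0.0024,"z":0.0009,"rx":0,"ry":0,"rz":0,"gripper":1},{"x":0,"y":-0.0024,"z":0.0009,"rx":0,"ry":0,"rz":0,"gripper":1}]'
cat >> tgt.py <<'E'
def nxt(a,y=0,h=41.5,dx=0,n=3):
    p,hd,f=avg(n); T,th=target(a,y,h,dx); s,R,_,_=state()
    # intermediate half-way pose too (along the arc)
    d=cfg()
    for fr in (.5,1):
        am=(hd-d['yaw'])*(1-fr)+a*fr; Tm,tm=target(am,y,h,dx)
        # blend removes current offset linearly
        o=p[:2]-r2(hd)@np.array(d['loc']); oe=r2(-d['yaw'])@(o-np.array(d['eye']))
        oo=oe*(1-fr)+np.array([40+dx,y])*fr
        w=r2(d['yaw'])@(oo+r2(am)@np.array(d['loc']))+d['eye']; X=np.r_[w,p[2]*(1-fr)+(h+d['zoff'])*fr]
        print('  to fr',fr,'a',round(am,3),'xyz',(R.T@(X-p)).round(2),'rx',round(hd-tm,3))
E
python3 -c "
from tgt import *
nxt(1.02)"
```

```text
time: 15.25
tool_pos: [567.4, 239.2, 228.5]
eef_rot: [-2.409, 1.571, 0.588]
wrist_force: [-0.4, 0.1, -0.4]
grip_width: 11.9
t 15.4 P [567.4  239.14 228.45] sd [0.01 0.05 0.01] F sd [0.2 0.4 0.2] tau [-0.04 -0.03 -0.01]
 origin [39.88 -0.78] a 1.219 tip [-0.11 10.71] under 41.65 Fbox [-0.06 -0.1  -0.79]
  to fr 0.5 a 1.12 xyz [0.07 2.01 4.18] rx 0.1
  to fr 1 a 1.02 xyz [0.15 3.6  8.58] rx 0.199
```

```bash
python3 -m crank '[{"x":0,"y":0.001,"z":0.0021,"rx":0.05,"ry":0,"rz":0,"gripper":1},{"x":0,"y":0.002,"z":0.0042,"rx":0.1,"ry":0,"rz":0,"gripper":1},{"x":0,"y":0.0029,"z":0.0064,"rx":0.15,"ry":0,"rz":0,"gripper":1},{"x":0,"y":0.0036,"z":0.0086,"rx":0.2,"ry":0,"rz":0,"gripper":1},{"x":0,"y":0.0036,"z":0.0086,"rx":0.2,"ry":0,"rz":0,"gripper":1}]';python3 -c "
from tgt import *
nxt(0.82)"
```

```text
time: 15.9
tool_pos: [558.2, 236.6, 228.5]
eef_rot: [0.776, 1.571, -2.711]
wrist_force: [0.1, -0.1, -1.9]
grip_width: 12.0
t 16.05 P [558.45 236.76 228.52] sd [0.07 0.02 0.01] F sd [0.3 0.3 0.1] tau [-0.03 -0.02  0.01]
 origin [40.05 -0.06] a 1.02 tip [ 3.11 19.1 ] under 41.72 Fbox [ 0.25  0.06 -0.41]
  to fr 0.5 a 0.92 xyz [0.11 2.39 4.16] rx 0.1
  to fr 1 a 0.82 xyz [0.22 4.36 8.54] rx 0.2
```

```bash
python3 -m crank '[{"x":0,"y":0.0012,"z":0.002,"rx":0.05,"ry":0,"rz":0,"gripper":1},{"x":0,"y":0.0024,"z":0.0042,"rx":0.1,"ry":0,"rz":0,"gripper":1},{"x":0,"y":0.0034,"z":0.0063,"rx":0.15,"ry":0,"rz":0,"gripper":1},{"x":0,"y":0.0044,"z":0.0085,"rx":0.2,"ry":0,"rz":0,"gripper":1},{"x":0,"y":0.0044,"z":0.0085,"rx":0.2,"ry":0,"rz":0,"gripper":1}]';python3 -c "
from tgt import *
nxt(0.62)"; python3 look.py 7
```

```text
time: 16.55
tool_pos: [548.8, 235.4, 228.4]
eef_rot: [1.049, 1.571, -2.637]
wrist_force: [1.3, -0.4, -1.3]
grip_width: 12.2
t 16.7 P [549.04 235.54 228.49] sd [0.05 0.01 0.01] F sd [0.5 0.6 0.1] tau [ 0.03 -0.03 -0.01]
 origin [ 4.008e+01 -2.000e-02] a 0.82 tip [ 7.68 26.09] under 41.69 Fbox [ 0.04 -0.13 -0.92]
  to fr 0.5 a 0.72 xyz [0.1  2.43 4.17] rx 0.1
  to fr 1 a 0.62 xyz [0.19 4.44 8.56] rx 0.2
```

View pics/L7.png

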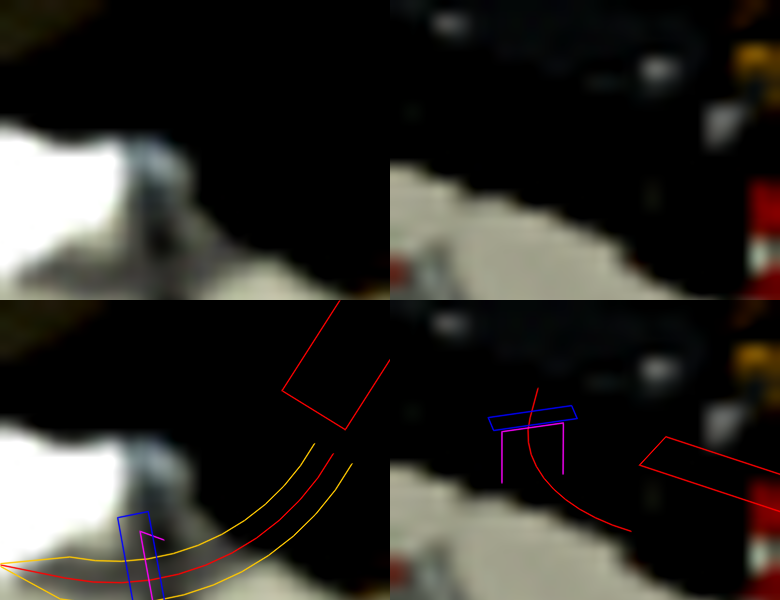

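```bash
python3 -m crank '[{"x":0,"y":0.0012,"z":0.002,"rx":0.05,"ry":0,"rz":0,"gripper":1},{"x":0,"y":0.0024,"z":0.0042,"rx":0.1,"ry":0,"rz":0,"gripper":1},{"x":0,"y":0.0034,"z":0.0063,"rx":0.15,"ry":0,"rz":0,"gripper":1},{"x":0,"y":0.0044,"z":0.0085,"rx":0.2,"ry":0,"rz":0,"gripper":1},{"x":0,"y":0.0044,"z":0.0085,"rx":0.2,"ry":0,"rz":0,"gripper":1}]';python3 -c "
from tgt import *
nxt(0.42)"
```

```text
time: 17.3
tool_pos: [539.2, 236.1, 228.5]
eef_rot: [1.05, 1.571, -2.835]
wrist_force: [0.1, -0.3, -0.3]
grip_width: 11.7
t 17.45 P [539.47 236.16 228.49] sd [0.06 0.01 0.02] F sd [0.3 0.4 0.3] tau [ 0.02 -0.07 -0.02]
 origin [ 4.003e+01 -1.000e-02] a 0.62 tip [13.46 32.02] under 41.69 Fbox [ 0.   -0.05 -0.74]
  to fr 0.5 a 0.52 xyz [0.09 2.42 4.14] rx 0.1
  to fr 1 a 0.42 xyz [0.19 4.42 8.5 ] rx 0.2
```

```bash
python3 -m crank '[{"x":0,"y":0.0012,"z":0.002,"rx":0.05,"ry":0,"rz":0,"gripper":1},{"x":0,"y":0.0024,"z":0.0042,"rx":0.1,"ry":0,"rz":0,"gripper":1},{"x":0,"y":0.0034,"z":0.0063,"rx":0.15,"ry":0,"rz":0,"gripper":1},{"x":0,"y":0.0044,"z":0.0085,"rx":0.2,"ry":0,"rz":0,"gripper":1},{"x":0,"y":0.0044,"z":0.0085,"rx":0.2,"ry":0,"rz":0,"gripper":1}]';python3 -c "
from tgt import *
nxt(0.22)"
```

```text
time: 17.95
tool_pos: [530.1, 238.7, 228.4]
eef_rot: [1.114, 1.571, -2.972]
wrist_force: [-0.4, 0.4, -0.7]
grip_width: 11.8
t 18.1 P [530.26 238.68 228.47] sd [0.03 0.03 0.01] F sd [0.3 0.5 0.4] tau [ 0.03 -0.01  0.01]
 origin [4.002e+01 2.000e-02] a 0.42 tip [20.34 36.68] under 41.67 Fbox [ 0.26  0.09 -0.86]
  to fr 0.5 a 0.32 xyz [0.08 2.42 4.13] rx 0.1
  to fr 1 a 0.22 xyz [0.17 4.42 8.48] rx 0.2
```

```bash
python3 -m crank '[{"x":0,"y":0.0012,"z":0.002,"rx":0.05,"ry":0,"rz":0,"gripper":1},{"x":0,"y":0.0024,"z":0.0042,"rx":0.1,"ry":0,"rz":0,"gripper":1},{"x":0,"y":0.0034,"z":0.0063,"rx":0.15,"ry":0,"rz":0,"gripper":1},{"x":0,"y":0.0044,"z":0.0085,"rx":0.2,"ry":0,"rz":0,"gripper":1},{"x":0,"y":0.0044,"z":0.0085,"rx":0.2,"ry":0,"rz":0,"gripper":1}]';python3 -c "
from tgt import *
nxt(0.10,h=41)"
```

```text
time: 18.6
tool_pos: [521.6, 243.0, 228.4]
eef_rot: [-0.747, 1.571, 1.251]
wrist_force: [0.0, -0.3, -0.9]
grip_width: 12.1
t 18.75 P [521.72 242.96 228.48] sd [0.03 0.02 0.01] F sd [0.3 0.2 0.5] tau [ 0.08 -0.01 -0.02]
 origin [4.001e+01 2.000e-02] a 0.22 tip [28.01 39.86] under 41.68 Fbox [ 0.04  0.15 -1.33]
  to fr 0.5 a 0.16 xyz [0.34 1.51 2.44] rx 0.06
  to fr 1 a 0.1 xyz [0.68 2.87 4.98] rx 0.12
```

```bash
python3 -m crank '[{"x":0.0003,"y":0.0015,"z":0.0024,"rx":0.06,"ry":0,"rz":0,"gripper":1},{"x":0.0007,"y":0.0029,"z":0.005,"rx":0.12,"ry":0,"rz":0,"gripper":1},{"x":0.0007,"y":0.0029,"z":0.005,"rx":0.12,"ry":0,"rz":0,"gripper":1}]';python3 -c "
from tgt import *
nxt(0.04,h=40.7)"; python3 look.py 8
```

```text
time: 19.05
tool_pos: [516.9, 246.4, 227.8]
eef_rot: [-1.261, 1.571, 0.617]
wrist_force: [-0.5, -0.3, 0.2]
grip_width: 11.8
t 19.2 P [517.02 246.32 227.79] sd [0.01 0.04 0.02] F sd [0.1 0.5 0.5] tau [ 0.07 -0.03  0.01]
 origin [39.95  0.05] a 0.101 tip [32.79 41.03] under 40.99 Fbox [-0.32 -0.03 -0.71]
  to fr 0.5 a 0.07 xyz [0.15 0.75 1.2 ] rx 0.03
  to fr 1 a 0.04 xyz [0.29 1.47 2.42] rx 0.061
```

View pics/L8.png

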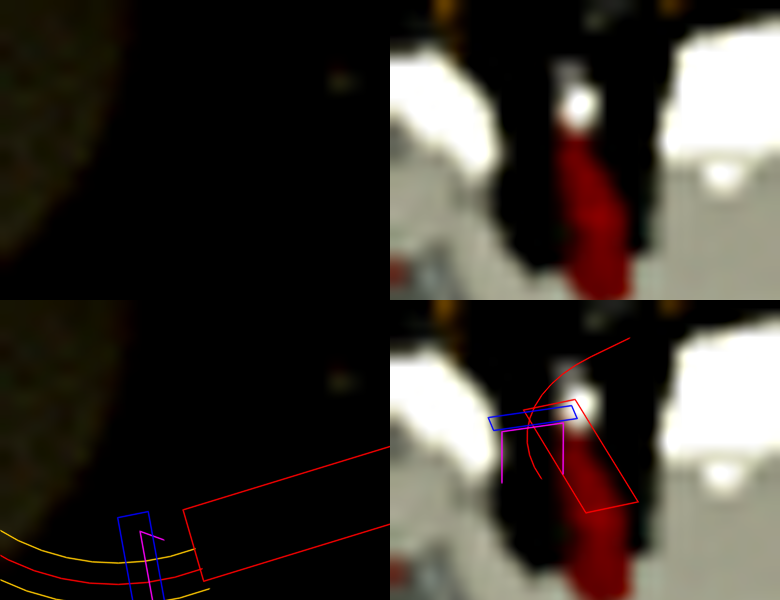

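```bash
python3 -m crank '[{"x":0.0001,"y":0.0007,"z":0.0012,"rx":0.03,"ry":0,"rz":0,"gripper":1},{"x":0.0003,"y":0.0015,"z":0.0024,"rx":0.06,"ry":0,"rz":0,"gripper":1},{"x":0.0003,"y":0.0015,"z":0.0024,"rx":0.06,"ry":0,"rz":0,"gripper":1}]';python3 -c "
from tgt import *
nxt(0.0,h=40.4)"
```

```text
time: 19.6
tool_pos: [514.8, 248.2, 227.5]
eef_rot: [-1.328, 1.571, 0.489]
wrist_force: [0.3, -0.1, -0.7]
grip_width: 12.1
t 19.75 P [514.82 248.14 227.47] sd [0.01 0.01 0.  ] F sd [0.4 0.3 0.5] tau [ 0.08 -0.07  0.04]
 origin [ 3.992e+01 -3.000e-02] a 0.04 tip [35.27 41.31] under 40.67 Fbox [ 0.23  0.21 -1.46]
  to fr 0.5 a 0.02 xyz [0.14 0.47 0.82] rx 0.02
  to fr 1 a 0.0 xyz [0.27 0.93 1.65] rx 0.04
```

```bash
python3 -m crank '[{"x":0.0001,"y":0.0005,"z":0.0008,"rx":0.02,"ry":0,"rz":0,"gripper":1},{"x":0.0003,"y":0.0009,"z":0.0016,"rx":0.04,"ry":0,"rz":0,"gripper":1},{"x":0.0003,"y":0.0009,"z":0.0016,"rx":0.04,"ry":0,"rz":0,"gripper":1}]';python3 -c "
from tgt import *
nxt(0.0,y=1,h=40.2)"
```

```text
time: 20.05
tool_pos: [513.5, 249.6, 227.2]
eef_rot: [-1.463, 1.571, 0.313]
wrist_force: [-0.0, -0.0, -0.7]
grip_width: 12.0
t 20.2 P [513.49 249.53 227.16] sd [0.01 0.02 0.01] F sd [0.1 0.4 0.2] tau [ 0.07 -0.15 -0.04]
 origin [ 4.e+01 -1.e-02] a -0.001 tip [37.04 41.49] under 40.36 Fbox [ 0.13 -0.15 -1.54]
  to fr 0.5 a -0.0 xyz [ 0.08 -0.01  0.49] rx -0.0
  to fr 1 a 0.0 xyz [ 0.16 -0.02  0.97] rx -0.001
```

```bash
python3 -m crank '[{"x":0,"y":0,"z":0.0005,"rx":0,"ry":0,"rz":0,"gripper":1},{"x":0,"y":0,"z":0.001,"rx":0,"ry":0,"rz":0,"gripper":1},{"x":0,"y":0,"z":0.001,"rx":0,"ry":0,"rz":0,"gripper":1}]';python3 -c "
from tgt import *
avg(3)"
```

```text
time: 20.5
tool_pos: [513.3, 250.5, 227.2]
eef_rot: [-1.341, 1.571, 0.436]
wrist_force: [-0.1, -0.8, -1.5]
grip_width: 11.9
t 20.65 P [513.28 250.54 227.17] sd [0.01 0.02 0.  ] F sd [0.6 0.7 0.4] tau [ 0.09 -0.21 -0.03]
 origin [40.    1.02] a -0.001 tip [37.04 42.52] under 40.37 Fbox [ 0.56 -0.2  -0.94]
```

```bash
python3 -m crank '[{"x":0,"y":0,"z":0.0005,"rx":0,"ry":0,"rz":0,"gripper":1},{"x":0,"y":0,"z":0.0005,"rx":0,"ry":0,"rz":0,"gripper":1}]';python3 -c "
from tgt import *
avg(3)"; python3 -m crank '[{"x":0,"y":0,"z":0.0005,"rx":0,"ry":0,"rz":0,"gripper":1},{"x":0,"y":0,"z":0.0005,"rx":0,"ry":0,"rz":0,"gripper":1}]';python3 -c "
from tgt import *
avg(3)"
```

```text
time: 20.85
tool_pos: [513.1, 251.0, 227.2]
eef_rot: [-2.011, 1.571, -0.234]
wrist_force: [-0.9, 1.0, -0.1]
grip_width: 11.6
t 21.0 P [513.16 250.98 227.17] sd [0.01 0.01 0.  ] F sd [0.2 0.1 0.3] tau [ 0.1  -0.16 -0.01]
 origin [39.99  1.48] a -0.001 tip [37.03 42.98] under 40.37 Fbox [ 0.75 -0.16 -1.2 ]
time: 21.2
tool_pos: [513.1, 251.4, 227.2]
eef_rot: [2.836, 1.571, -1.671]
wrist_force: [0.1, 0.1, -0.7]
grip_width: 11.9
t 21.35 P [513.06 251.39 227.15] sd [0.01 0.   0.  ] F sd [0.5 0.3 0.1] tau [-0.06 -0.2  -0.02]
 origin [39.97  1.9 ] a -0.001 tip [37.01 43.4 ] under 40.35 Fbox [ 0.31 -0.58 -1.45]
```

```bash
python3 -m crank '[{"x":0,"y":0,"z":0.0005,"rx":0,"ry":0,"rz":0,"gripper":1},{"x":0,"y":0,"z":0.0005,"rx":0,"ry":0,"rz":0,"gripper":1}]';python3 -c "
from tgt import *
avg(3)"; python3 -m crank '[{"x":0,"y":0,"z":0.0004,"rx":0,"ry":0,"rz":0,"gripper":1},{"x":0,"y":0,"z":0.0004,"rx":0,"ry":0,"rz":0,"gripper":1}]';python3 -c "
from tgt import *
avg(3)"
```

```text
time: 21.55
tool_pos: [513.0, 251.6, 227.2]
eef_rot: [2.692, 1.57, -1.815]
wrist_force: [2.0, -2.4, -0.6]
grip_width: 11.7
t 21.7 P [513.03 251.61 227.15] sd [0.01 0.   0.01] F sd [0.3 0.2 0.3] tau [-0.81 -0.64 -0.04]
 origin [39.99  2.11] a -0.001 tip [37.03 43.62] under 40.35 Fbox [ 1.42 -3.59 -0.88]
time: 21.9
tool_pos: [513.0, 251.8, 227.2]
eef_rot: [2.723, 1.57, -1.783]
wrist_force: [2.4, -4.1, -0.5]
grip_width: 11.7
t 22.05 P [513.01 251.77 227.16] sd [0.   0.01 0.01] F sd [0.1 0.5 0.4] tau [-1.33 -0.9  -0.02]
 origin [40.    2.27] a -0.001 tip [37.04 43.77] under 40.36 Fbox [ 1.53 -4.84 -0.23]
```

```bash
python3 -m crank '[{"x":0,"y":0,"z":0.0004,"rx":0,"ry":0,"rz":0,"gripper":1},{"x":0,"y":0,"z":0.0004,"rx":0,"ry":0,"rz":0,"gripper":1},{"x":0,"y":0,"z":0.0004,"rx":0,"ry":0,"rz":0,"gripper":1}]';python3 -c "
from tgt import *
avg(4)"; python3 look.py 9; python3 -c "
from h import *
a=cv2.imread('pics/side9.png');cv2.imwrite('pics/s9.png',cv2.resize(a[120:220,290:400],None,fx=6,fy=6,interpolation=cv2.INTER_CUBIC))"
```

```text
time: 22.35
tool_pos: [513.0, 251.9, 227.2]
eef_rot: [2.705, 1.569, -1.802]
wrist_force: [4.1, -6.5, -0.8]
grip_width: 11.9
t 22.55 P [513.01 251.91 227.18] sd [0.01 0.01 0.01] F sd [0.6 0.4 0.4] tau [-1.62 -1.1  -0.02]
 origin [40.03  2.41] a -0.001 tip [37.08 43.91] under 40.38 Fbox [ 2.65 -6.   -0.15]
```

View pics/s9.png

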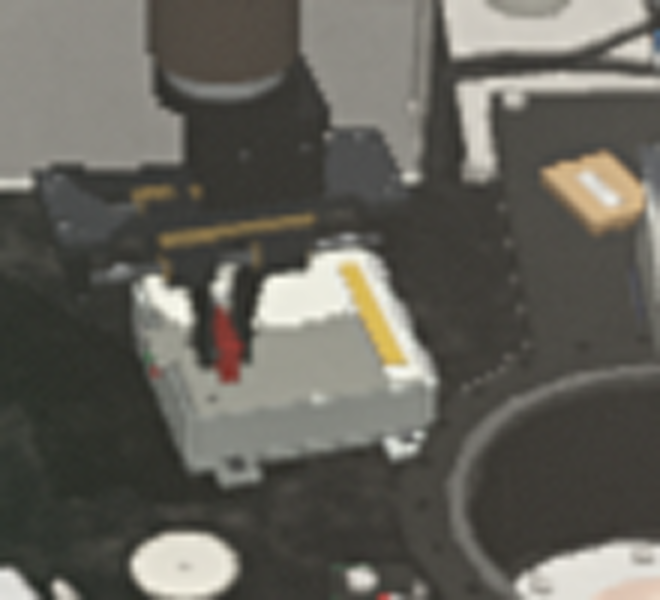

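```bash
python3 -m crank '[{"x":0,"y":0,"z":-0.0004,"rx":0,"ry":0,"rz":0,"gripper":1},{"x":0.0002,"y":-0.0001,"z":-0.0008,"rx":0,"ry":0,"rz":0,"gripper":1},{"x":0.0004,"y":-0.0002,"z":-0.001,"rx":0,"ry":0,"rz":0,"gripper":1},{"x":0.0004,"y":-0.0002,"z":-0.001,"rx":0,"ry":0,"rz":0,"gripper":1}]';python3 -c "
from tgt import *
avg(3)";python3 -m crank '[{"x":0.0003,"y":0,"z":0,"rx":0,"ry":0,"rz":0,"gripper":1},{"x":0.0005,"y":0,"z":0,"rx":0,"ry":0,"rz":0,"gripper":1},{"x":0.0005,"y":0,"z":0,"rx":0,"ry":0,"rz":0,"gripper":1}]';python3 -c "
from tgt import *
avg(3)"
```

```text
time: 23.05
tool_pos: [513.1, 251.6, 226.9]
eef_rot: [2.34, 1.57, -2.166]
wrist_force: [0.7, -4.5, 1.8]
grip_width: 11.8
t 23.2 P [513.1  251.64 226.9 ] sd [0.   0.01 0.01] F sd [0.6 0.5 0.6] tau [-1.23 -0.34 -0.01]
 origin [40.06  2.13] a -0.001 tip [37.09 43.64] under 40.1 Fbox [ 0.94 -4.64  2.5 ]
time: 23.5
tool_pos: [513.1, 251.7, 226.8]
eef_rot: [2.554, 1.57, -1.952]
wrist_force: [0.4, -5.1, 6.0]
grip_width: 11.8
t 23.65 P [513.1  251.64 226.74] sd [0.   0.01 0.01] F sd [0.1 0.6 0.6] tau [-1.37 -0.02 -0.01]
 origin [40.05  2.15] a -0.001 tip [37.08 43.65] under 39.94 Fbox [-0.93 -4.9   6.  ]
```

```bash
python3 -m crank '[{"x":-0.0003,"y":0,"z":-0.0004,"rx":0,"ry":0,"rz":0,"gripper":1},{"x":-0.0004,"y":0,"z":-0.0008,"rx":0,"ry":0,"rz":0,"gripper":1},{"x":-0.0004,"y":0,"z":-0.0008,"rx":0,"ry":0,"rz":0,"gripper":1}]' ;python3 -c "
from tgt import *
avg(3)"
```

```text
time: 23.95
tool_pos: [513.2, 251.4, 226.8]
eef_rot: [-0.114, 1.57, 1.663]
wrist_force: [-2.2, -1.4, 4.5]
grip_width: 11.7
t 24.1 P [513.17 251.38 226.75] sd [0.01 0.01 0.01] F sd [0.9 0.4 0.4] tau [-0.28  0.67 -0.02]
 origin [40.07  1.87] a -0.001 tip [37.1  43.37] under 39.95 Fbox [-2.03 -0.59  4.69]
```

```bash
python3 -m crank '[{"x":-0.0003,"y":0,"z":0,"rx":0,"ry":0,"rz":0,"gripper":0.6},{"x":-0.0003,"y":0,"z":0,"rx":0,"ry":0,"rz":0,"gripper":0.4},{"x":-0.0003,"y":0,"z":0,"rx":0,"ry":0,"rz":0,"gripper":0.3},{"x":-0.0003,"y":0,"z":0,"rx":0,"ry":0,"rz":0,"gripper":0.3},{"x":-0.0003,"y":0,"z":0,"rx":0,"ry":0,"rz":0,"gripper":0.3}]' ;python3 -c "
from tgt import *
avg(3)"
```

```text
time: 24.6
tool_pos: [513.4, 251.0, 226.8]
eef_rot: [-0.459, 1.571, 1.318]
wrist_force: [0.6, 0.0, 1.4]
grip_width: 29.8
t 24.75 P [513.38 251.   226.86] sd [0.02 0.01 0.03] F sd [0.6 0.3 0.5] tau [ 0.06 -0.02  0.  ]
 origin [40.21  1.44] a -0.001 tip [37.25 42.95] under 40.06 Fbox [ 0.19 -0.07 -0.13]
```

```bash
python3 -m crank '[{"x":-0.01,"y":0,"z":0,"rx":0,"ry":0,"rz":0,"gripper":0.3},{"x":-0.03,"y":0,"z":0,"rx":0,"ry":0,"rz":0,"gripper":0.3},{"x":-0.06,"y":0,"z":0,"rx":0,"ry":0,"rz":0,"gripper":0.3},{"x":-0.1,"y":0,"z":0,"rx":0,"ry":0,"rz":0,"gripper":0.3},{"x":-0.14,"y":0.01,"z":-0.02,"rx":0,"ry":0,"rz":0,"gripper":0.3},{"x":-0.16,"y":0.03,"z":-0.06,"rx":0,"ry":0,"rz":0,"gripper":0.3},{"x":-0.16,"y":0.06,"z":-0.1,"rx":0,"ry":0,"rz":0,"gripper":0.3},{"x":-0.16,"y":0.08,"z":-0.15,"rx":0,"ry":0,"rz":0,"gripper":0.3}]'; python3 -m crank '[{"x":0,"y":0,"z":-0.05,"rx":0,"ry":0,"rz":0,"gripper":0.3},{"x":0,"y":0,"z":-0.07,"rx":0,"ry":0,"rz":0,"gripper":0.3},{"x":0,"y":0,"z":-0.07,"rx":0,"ry":0,"rz":0,"gripper":0.3}]'
python3 - <<'E'
from h import *
a=imaging.read_camera('top');b=imaging.read_camera('side')
cv2.imwrite('pics/top10.png',a[:,:,::-1]);cv2.imwrite('pics/side10.png',b[:,:,::-1])
c=lambda im,x,y,w,h,s: cv2.resize(im[y:y+h,x:x+w,::-1],(w*s,h*s),interpolation=cv2.INTER_CUBIC)
cv2.imwrite('pics/k.png',np.hstack([c(a,155,190,66,66,6),c(b,303,145,66,66,6)]))
for l in ('hook_shoulder','hook_grip','lock_hook','hook_tip','eye_nominal'):
    for cm in('top','side'): print(l,cm,[(round(d['score'],2),np.round(d['point'],1)) for d in pinpoint(l,cm)[:2]])
E
```

```text
time: 25.55
tool_pos: [464.7, 90.2, 388.7]
eef_rot: [-1.156, 1.568, 0.623]
wrist_force: [1.1, 0.3, 0.4]
grip_width: 30.5
time: 25.85
tool_pos: [480.5, 20.8, 387.9]
eef_rot: [-1.594, 1.569, 0.179]
wrist_force: [-0.1, -0.1, 0.4]
grip_width: 30.6
hook_shoulder top []
hook_shoulder side [(0.41, array([503.1, 272.8,  45.2])), (0.32, array([549.1, 282.8,  -0.6]))]
hook_grip top []
hook_grip side [(0.45, array([513.4, 246.9,  55.3]))]
lock_hook top []
lock_hook side [(0.53, array([544.2, 286.1,  37.8]))]
hook_tip top [(0.61, array([536.2, 320.5,  43.9]))]
hook_tip side []
eye_nominal top [(0.68, array([515.6, 278.1,  45.1]))]
eye_nominal side [(0.87, array([507.8, 278. ,  46.8]))]
```

View pics/k.png

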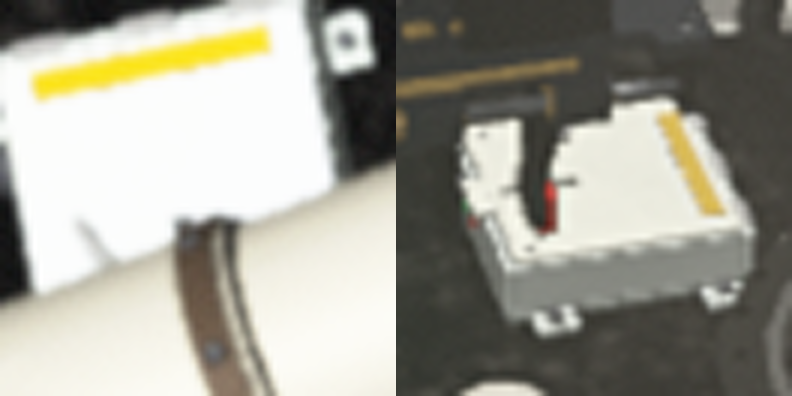

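View pics/side10.png

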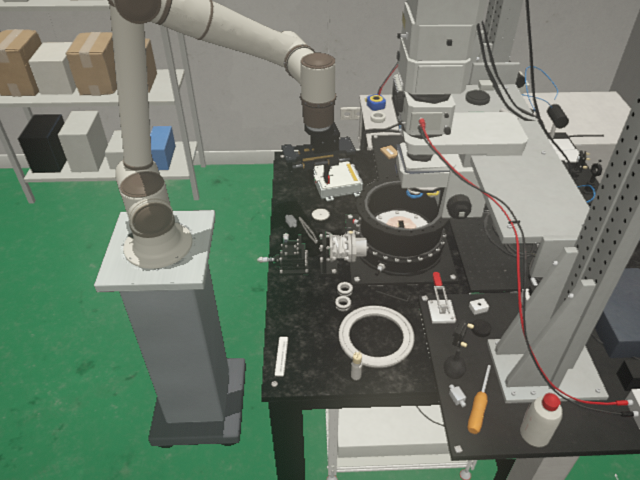

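```bash
python3 -m crank '[{"x":0,"y":0.04,"z":-0.01,"rx":0,"ry":0,"rz":0,"gripper":0.3},{"x":0,"y":0.075,"z":-0.04,"rx":0,"ry":0,"rz":0,"gripper":0.3},{"x":0,"y":0.09,"z":-0.085,"rx":0,"ry":0,"rz":0,"gripper":0.3},{"x":0,"y":0.094,"z":-0.13,"rx":0,"ry":0,"rz":0,"gripper":0.3},{"x":0,"y":0.094,"z":-0.155,"rx":0,"ry":0,"rz":0,"gripper":0.3},{"x":0,"y":0.094,"z":-0.155,"rx":0,"ry":0,"rz":0,"gripper":0.3}]'
python3 - <<'E'
from h import *
a=imaging.read_camera('top');b=imaging.read_camera('side')
cv2.imwrite('pics/top11.png',a[:,:,::-1]);cv2.imwrite('pics/side11.png',b[:,:,::-1])
c=lambda im,x,y,w,h,s: cv2.resize(im[y:y+h,x:x+w,::-1],(w*s,h*s),interpolation=cv2.INTER_CUBIC)
cv2.imwrite('pics/k2.png',np.hstack([c(a,160,200,50,60,8),c(b,310,150,50,60,8)]))
for l in ('hook_shoulder','hook_grip','lock_hook','hook_tip','cover_front'):
    for cm in('top','side'): print(l,cm,[(round(d['score'],2),np.round(d['point'],1)) for d in pinpoint(l,cm)[:2]])
E
```

```text
time: 27.05
tool_pos: [420.7, -150.0, 386.9]
eef_rot: [2.982, 1.57, -1.529]
wrist_force: [-0.7, 0.2, 0.2]
grip_width: 30.5
hook_shoulder top [(0.73, array([488.4, 269.5,  37.9])), (0.62, array([509.2, 266.7,  44.5]))]
hook_shoulder side [(0.43, array([501.6, 272.8,  45.2])), (0.24, array([513.5, 246.4,  55.3]))]
hook_grip top [(0.57, array([514. , 249.5,  49.5])), (0.27, array([489.9, 270.1,  38.7]))]
hook_grip side [(0.41, array([509.9, 251.1,  55.1]))]
lock_hook top [(0.59, array([ 5.556e+02, -4.805e+02, -5.000e-01])), (0.44, array([546.4, 285. ,  37.6]))]
lock_hook side [(0.57, array([544.1, 283. ,  37.1]))]
hook_tip top [(0.59, array([536. , 321.5,  45.7]))]
hook_tip side [(0.35, array([535. , 317.7,  47.4]))]
cover_front top [(0.71, array([488.4, 270. ,  37.3])), (0.46, array([548. , 286. ,   2.9]))]
cover_front side [(0.68, array([489.8, 274.1,  38.8]))]
```

View pics/k2.png

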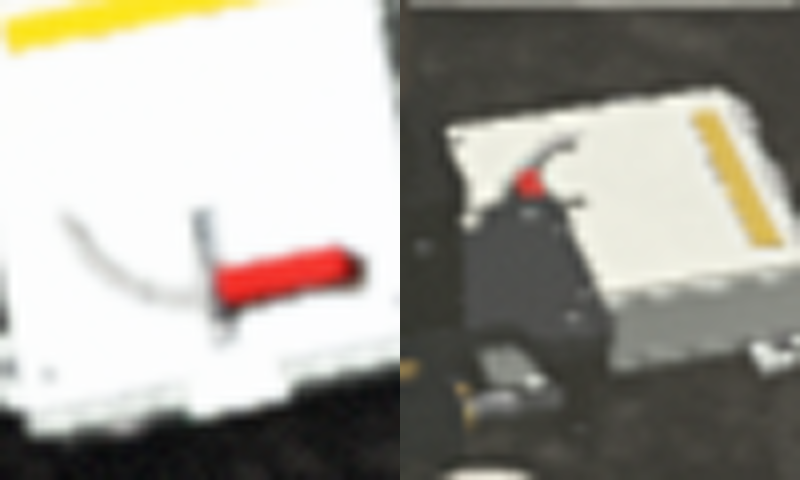

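Run:
```python
from rig import order,status
print(status.observe()['time']); print(order.hand_in())
```

```text
27.65
the job is handed in; nothing more can be done
None
```

I closed the cover, threaded the lock hook through the eye from the right until the collar pressed on it, let go and handed the job in. It was handed in at 27.65 s of the 72 s allowed. No verdict is reported, so what follows rests on my own checks.

- **Cover:** I pressed it down with closed fingers until it hit the hard stop at about 13 N. The fingertips read about 40.5 mm there, and both cameras showed it closed with the eye standing up through the slot.
- **Eye position:** the side picture put the eye about 5 mm forward of mid-travel. Threading and turning then met no side force above the noise of about 0.5 N, so nothing was forced.
- **Collar contact:** I felt first contact about 2 mm further on than predicted. This fits the roughly 1 mm disagreement between the top picture and the hook position in the grip that I was using. I pressed up to about 6 N for about 0.5 s, with 2.7 N sideways. The moment suggested the load was on the front post, but I did not measure the force on each post separately.
- **Release:** I backed off, lowered the hook until the cover pushed back, eased off and opened the gripper. Contact forces fell to about zero.
- **Last look:** the top view shows the bar through the eye and out on the left, and the grip lying along the box's heading. The network's hook-tip point was about 4 mm off its ideal home position, within the network's error. Some of its other points (collar, hook origin) were clearly wrong, and I ignored those. In the last side view the gripper hid the collar, so the final collar gap was not seen from there. From the arm readings it should be under 1 mm.
- **Bystanders:** the arm went nowhere near them, and I saw no change in the pictures. I did not measure their positions again.

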